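# Fetch the oil filter from behind the containers

## Task

The oil filter stands at the closed back end of the narrow steel stall, boxed in by a row of three containers. First take all three containers out and stand them on the black rubber mat, then fetch the oil filter and stand it flat inside the small square tray, and finally put the three containers back in the stall, each one exactly where it stood at the start. Keep everything upright throughout.

Things in the scene. Friction and masses are not known exactly. Their poses are not given: they have to be found in the camera images.
- stall: Fixed grey steel open-topped aisle, 300 mm long (its x), 104 mm wide (its y), 96 mm between the side walls; floor 4 mm thick, walls 4 mm thick and 68 mm high from the bench. Open at its -x end (robot side), walled at +x. Origin: centre of underside. Filter about 75 mm from origin towards +x, then the containers in single file towards -x, about 58 mm centre to centre, in varying order.
- filter: Spin-on oil filter: white steel canister, thin dark band near its foot, 66 mm diameter, 70 mm tall, domed top, straight sides from 4 to 58 mm. 0.18 to 0.35 kg. Origin: centre of underside, z up. At the start about 9 mm free in front (next container), 40 mm behind, 10 to 20 mm at its sides: fingers fit only lengthwise of the stall, once the containers are gone.
- spray_can: Bare aluminium spray can, round, 45 mm diameter, straight to 108 mm above its foot, domed top at 119 mm and a thin white nozzle (16 mm diameter) up to 130 mm. 0.11 to 0.23 kg. Origin: centre of its underside, z up.
- square_bottle: White plastic bottle with a square body 44 x 44 mm (faces along its x and y, nearly in line with the stall at the start), 108 mm high, with a round neck 26 mm in diameter up to 128 mm. 0.14 to 0.28 kg. Origin: centre of its underside, z up.
- tub: Round grey plastic grease tub, 44 mm diameter up to 92 mm, then a wide flat screw lid of 48 mm diameter from 92 to 118 mm (flat top, no nozzle). 0.15 to 0.31 kg. Origin: centre of its underside, z up.
- mat: Black rubber mat fixed to the bench, 270 mm (its x) by 120 mm (its y), 4 mm thick; the side area for the containers. It lies to the left or right of the stall. Origin: centre of its underside.
- tray: Small square dark steel tray fixed to the bench on the other side of the stall: 100 x 100 mm outside, walls and floor 3 mm thick (94 mm inside), rim 14 mm high. The filter's place. Origin: centre of its underside.
Things that resemble listed ones, but are neither listed nor needed, are in the scene too. What is shaped like the filter but blue, green or turquoise is not meant.

How it is judged:
By the outcome, as a careful person would: the job done as asked, in the order asked, and still so for the second after the job is handed in, with the robot touching nothing.
It also fails if it takes over 144 s, if anything falls off the work surface, if the arm or the gripper's body presses on something with over 40 N, if the wrist force passes 120 N, or if a joint passes its speed limit or range.

## Robot

A 7-joint arm with a two-finger parallel gripper is mounted at the origin on the work surface. World frame = base frame: x ahead of the robot, y to its left, z up, the work surface at z = 0. Lengths are in m, angles in rad, forces in N, time in s.
With the tool pointing down it reaches from about 0.35 to 0.9 m from the base axis. Payload 8.1 kg.
Tool frame: the origin (TCP) lies at the very end of the fingers, on their centre line; the grasp point (between the pads) lies arm.grip_point_offset behind it (arm.grip_point_offset is the distance from the TCP to the grasp point, in m); z points along the fingers, y is the line along which they close (so a half turn about z gives the same grasp; the last joint's range is limited). The gripper opens to 92 mm and grips with 3 to 60 N. Pads are 19 mm wide; open, the fingers measure 130 mm over their backs; the gripper's body (75 mm by 190 mm) begins 47 mm behind the grasp point.
Start: joints at [-1.384, 0.434, 0.025, 1.573, -0.012, 1.134, -0.075], TCP at [0.179, 0.599, 0.192] pointing down, gripper open.
Joint ranges: [-2.62, 2.62], [-0.44, 2.09], [-1.27, 1.32], [0.08, 2.57], [-1.32, 4.46], [0.12, 2], [-2.74, 2.74]. Speed limits (rad/s): [2.22, 2.22, 3.01, 3.01, 3.14, 3.14, 3.14].

## Interface

Orientations are given as a rotation vector (axis times angle).
In Python, from cell import arm gives the robot as it stands. The module is installed in compiled form; this text tells all that it offers.
- The arm moves only by the shell command python3 -m creep 'ROWS' [OPENING] [FORCE]. ROWS is JSON, a list of rows, each a list of 6 numbers: the shift along the tool's x, y, z scaled (see below), then the turn, a rotation vector about the tool's x, y, z scaled (see below). A call has 1 to 20 rows; each row shifts and turns the commanded pose from where the row before left it, along the tool's axes as they then stand; what a row does not reach is not made up. The controller multiplies each number of a shift by 0.4 m and each number of a turn by 120 degrees. A row lasts 1/12 s, in which the tool goes at most 41.7 mm and 7.16 degrees, less where a joint would pass 70% of its speed; a pose out of reach is approached as far as the arm can. A call with a number of a shift or a turn outside -1 to 1 is refused whole. A call with a gripper value outside its range is refused whole. OPENING is the closure, from -1 (fully open) to 1 (shut), set as the call begins (- or left out, the last holds). The fingers move at their own pace and stop on an object; FORCE is the grip in N (left out, the last holds). Time passes only in rows, so rows that do not move let the fingers close. It gives the time, the measured TCP pose, the force, the opening and the grip force at its end, in the units of the state.
- arm.observe(): the state, without advancing time (a new reading comes with each control period).
- arm.get_image(name): name is "scene" or "top" or "wrist"; returns a dict with "frame" (384x512x3 uint8, red, green, blue), "intrinsics" (3x3 intrinsics, pixels), "distortion" ([k1, k2, p1, p2, k3] as OpenCV has them; the pictures are not rectified), "rvec" (rotation vector, rad) and "tvec" (3), from world to camera coordinates, as OpenCV has them; the wrist camera has in their place "mount" (4x4, takes a point from camera to tool coordinates, whose origin is the TCP and whose axes are the flange's). Camera axes: x right, y down, z forward; pixel columns grow to the right and rows downward; lengths in m; the calibration is good to about 2 mm. A picture is of the moment at which its call begins: read the wrist's pose just before it. There is no depth.
- arm.sign_off(): hands the job in; it is judged then, once.
The state is a dict: "clock": time; "joints": joint angles; "dq": joint speeds; "joint_efforts": joint torques, N m; "position": TCP position; "ee_rot": TCP orientation; "force": force on the tool from outside, world axes, zero at the start; "ft_torque": the same for the moment, N m; "width": opening from 0.0 (shut) to 1.0 (fully open); "gripper_force": force on a finger pad.
Only numpy, scipy, OpenCV 4.12 (cv2) and the standard library are available. Lean on these libraries where they do the work, as an engineer would, in place of code of your own. Each camera call takes 0.05 s, during which the arm holds its last target. There are 200 camera calls.

## Working session

There is one attempt and no reset: what is moved stays moved. The work goes in short steps, Python scripts to look and compute and a shell command to move; the robot and the scene stay as the last step left them, time stands still between calls to the robot, and variables do not carry over. Pictures are saved under pics/ and viewed, at most 14 in all, crops included, and the job is handed in when it is done.

```bash
mkdir -p pics
cat > h.py <<'E'
import numpy as np, cv2, json
from cell import arm
from scipy.spatial.transform import Rotation as R
def grab(name,fn=None):
    s=arm.observe(); im=arm.get_image(name)
    if fn: cv2.imwrite(f'pics/{fn}.png',im['frame'][:,:,::-1])
    K=np.array(im['intrinsics']);D=np.array(im['distortion'])
    if 'mount' in im:
        M=np.array(im['mount']);T=np.eye(4);T[:3,:3]=R.from_rotvec(s['ee_rot']).as_matrix();T[:3,3]=s['position']
        W=T@M; Rc=W[:3,:3].T; t=-Rc@W[:3,3]
    else:
        Rc=R.from_rotvec(np.ravel(im['rvec'])).as_matrix();t=np.ravel(im['tvec'])
    return im['frame'],(K,D,Rc,t)
def ray(cam,uv):
    K,D,Rc,t=cam
    p=cv2.undistortPoints(np.array([[uv]],float),K,D)[0,0]
    d=Rc.T@np.array([p[0],p[1],1]); return -Rc.T@t,d/np.linalg.norm(d)
def onz(cam,uv,z):
    o,d=ray(cam,uv); return o+d*(z-o[2])/d[2]
def proj(cam,P):
    K,D,Rc,t=cam
    return cv2.projectPoints(np.array(P,float).reshape(-1,1,3),cv2.Rodrigues(Rc)[0],t,K,D)[0].reshape(-1,2)
def tri(c1,u1,c2,u2):
    o1,d1=ray(c1,u1);o2,d2=ray(c2,u2)
    A=np.stack([d1,-d2],1);s=np.linalg.lstsq(A,o2-o1,rcond=None)[0]
    a=o1+s[0]*d1;b=o2+s[1]*d2; return (a+b)/2,np.linalg.norm(a-b)
def tool():
    s=arm.observe();return np.array(s['position']),R.from_rotvec(s['ee_rot'])
def delta(target,yaw=None):
    "shift in tool axes (units) to world TCP target"
    p,r=tool();d=r.inv().apply(np.array(target)-p);return d/0.4
E
python3 - <<'E'
from h import *
np.set_printoptions(precision=4,suppress=True)
print(arm.grip_point_offset,arm.observe())
for n in('scene','top','wrist'):
    f,c=grab(n,n+'0'); print(n,ray(c,(256,192)),c[0][0,0],c[1])
p,r=tool();print(r.as_matrix())
a=cv2.imread('pics/scene0.png');b=cv2.imread('pics/top0.png')
E
```

```text
0.0188 {'clock': 0.0, 'joints': array([-1.3836,  0.4352,  0.025 ,  1.5741, -0.0116,  1.134 , -0.0752]), 'dq': array([-0.0001, -0.0007,  0.    ,  0.0002,  0.0004,  0.0009, -0.0015]), 'joint_efforts': array([ -0.0001, -66.7837,   0.9849, -31.4473,  -0.0606,   0.0428,
         0.0002]), 'position': array([0.1785, 0.5984, 0.191 ]), 'ee_rot': array([-0.4538, -3.1085,  0.0024]), 'force': array([0.5936, 0.0317, 0.8618]), 'ft_torque': array([-0.0246, -0.0212,  0.0138]), 'gripper_force': 0.0, 'width': 1.003045410826656}
scene (array([1.3024, 0.5161, 0.9982]), array([-0.5034, -0.4175, -0.7565])) 440.2787295211474 [-0.0287  0.      0.      0.      0.    ]
top (array([ 0.3965, -0.0065,  1.4192]), array([ 0.2089, -0.0007, -0.9779])) 496.36199141542255 [0.0683 0.     0.     0.     0.    ]
wrist (array([0.1065, 0.6207, 0.3847]), array([ 0.2687, -0.0739, -0.9604])) 316.3226658897509 [-0.0861  0.      0.      0.      0.    ]
[[-0.9583  0.2858 -0.0002]
 [ 0.2858  0.9583 -0.0011]
 [-0.0001 -0.0011 -1.    ]]
```

View pics/scene0.png

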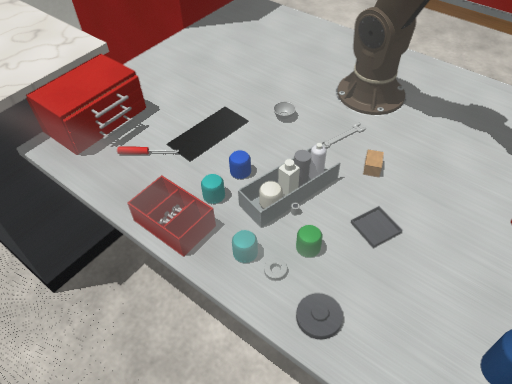

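View pics/top0.png

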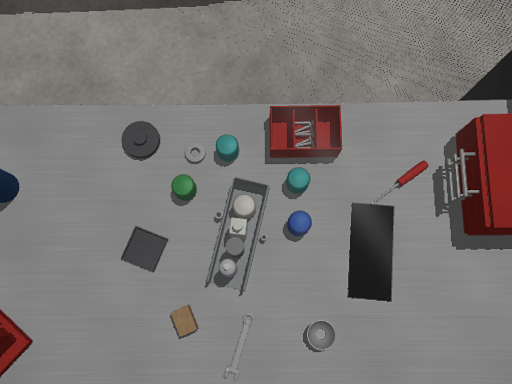

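The scene shows the white filter at (270,192), with the bottle (289,175), tub (303,160) and spray can (318,158) in front of it. In the top view they sit at (244,206), (238,228), (235,246) and (228,267). The mat is at about (371,252) and the tray at (145,249). Things that could be taken for the filter in the top view are teal (227,148), teal (298,180), blue (300,223) and green (184,187). The white one inside the stall fits the description. Next I measure and take a close crop.

Run:
```python
from h import *
np.set_printoptions(precision=4,suppress=True)
ft,ct=grab('top');fs,cs=grab('scene')
for n,u in dict(filter=(244,206)).items(): print(n,onz(ct,u,.07))
for n,u,v in (('filter',(244,206),(270,187)),('bottle',(238,225),(289,163)),('tub',(235,246),(303,155)),('can',(228,266),(320,146))):
    print(n,tri(ct,u,cs,v))
g=cv2.cvtColor(ft,cv2.COLOR_RGB2GRAY)
# dark regions: mat and tray
for nm,lo,hi,box in(('mat',0,40,(330,190,420,320)),('tray',0,85,(105,215,185,285))):
    x0,y0,x1,y1=box;m=np.zeros_like(g);m[y0:y1,x0:x1]=((g>=lo)&(g<hi))[y0:y1,x0:x1]*255
    cn=max(cv2.findContours(m,0,2)[0],key=cv2.contourArea);r=cv2.minAreaRect(cn);bp=cv2.boxPoints(r)
    z=.004 if nm=='mat' else .014
    W=np.array([onz(ct,p,z) for p in bp]);print(nm,r,W[:,:2].tolist(),W.mean(0),np.linalg.norm(np.diff(W,axis=0),axis=1))
    # scene-view cross-check
    print(' scene proj',proj(cs,W))
A=cv2.resize(ft[165:305,190:290],(430,600),interpolation=cv2.INTER_CUBIC)
B=cv2.resize(fs[125:225,225:350],(370,296),interpolation=cv2.INTER_CUBIC)
C=np.zeros((600,800,3),np.uint8);C[:,:430]=A;C[:296,430:]=B;cv2.imwrite('pics/crop1.png',C[:,:,::-1])
```

```text
filter [0.6455 0.026  0.07  ]
filter (array([0.6461, 0.025 , 0.0705]), np.float64(0.002517209519818437))
bottle (array([0.584 , 0.0413, 0.1266]), np.float64(0.0014667667935908345))
tub (array([0.5291, 0.0502, 0.1201]), np.float64(0.0030913200015543108))
can (array([0.4759, 0.0699, 0.1266]), np.float64(0.007260159252667953))
mat ((370.1585693359375, 261.55926513671875), (42.40153884887695, 75.70172882080078), 2.045408248901367) [[0.3930422818189081, -0.2597720493264228], [0.605443830276255, -0.2772902421755154], [0.6001971717982335, -0.39728053211146774], [0.38874001727994917, -0.37624380291652687]] [ 0.4969 -0.3276  0.004 ] [0.2131 0.1201 0.2125]
 scene proj [[248.9917 119.374 ]
 [203.8559 150.9909]
 [178.8529 135.2374]
 [224.6244 106.1737]]
tray ((143.86209106445312, 248.84483337402344), (36.39628601074219, 36.58198165893555), 21.801410675048828) [[0.5072942320136636, 0.37590810351651377], [0.6032550896134888, 0.34182215920087644], [0.5635642228953084, 0.2448255746903965], [0.4685378323837086, 0.2801477030496846]] [0.5357 0.3107 0.014 ] [0.1018 0.1048 0.1014]
 scene proj [[402.6926 228.5802]
 [374.8494 245.5029]
 [350.7547 218.5082]
 [378.2208 203.5459]]
```

View pics/crop1.png

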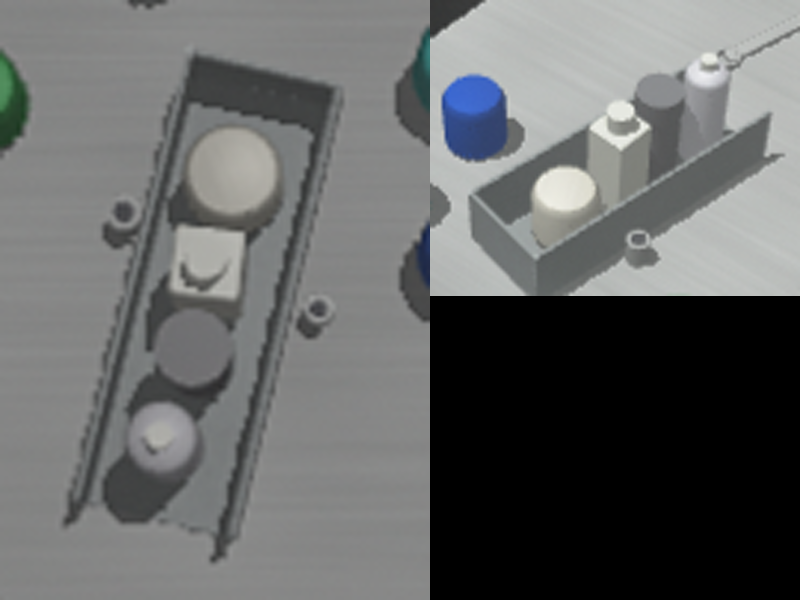

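The crop shows the cream-white dome at the closed end, behind the bottle, tub and can, so the choice of filter stands. The small rings beside the stall are clutter. Now I move over the stall for wrist views.

```bash
python3 -m creep '[[-0.06,-0.06,-0.016,0,0,0],[-0.06,-0.06,-0.016,0,0,0],[-0.06,-0.06,-0.016,0,0,0],[-0.06,-0.06,-0.016,0,0,0],[-0.06,-0.06,-0.016,0,0,0],[-0.06,-0.06,-0.016,0,0,0],[-0.06,-0.06,-0.016,0,0,0],[-0.06,-0.06,-0.016,0,0,0],[-0.06,-0.06,-0.016,0,0,0],[-0.06,-0.06,-0.016,0,0,0],[-0.06,-0.06,-0.016,0,0,0],[-0.06,-0.06,-0.016,0,0,0],[-0.06,-0.06,-0.016,0,0,0],[-0.06,-0.06,-0.016,0,0,0],[-0.06,-0.06,-0.016,0,0,0],[-0.06,-0.06,-0.016,0,0,0],[-0.06,-0.06,-0.016,0,0,0],[-0.06,-0.06,-0.016,0,0,0],[0,0,0,0,0,0],[0,0,0,0,0,0]]'
python3 - <<'E'
from h import *
import pickle
f,c=grab('wrist','w1');pickle.dump((f,c),open('w1.pkl','wb'))
E
python3 -m creep '[[-0.06,0,0,0,0,0],[-0.06,0,0,0,0,0],[-0.06,0,0,0,0,0],[-0.06,0,0,0,0,0],[-0.06,0,0,0,0,0],[0,0,0,0,0,0],[0,0,0,0,0,0]]'
python3 - <<'E'
from h import *
import pickle
f,c=grab('wrist','w2');pickle.dump((f,c),open('w2.pkl','wb'))
E
```

```text
clock: 1.92
position: [0.4698, 0.0597, 0.3072]
ee_rot: [0.46, 3.107, 0.0]
force: [0.3, 0.4, 0.1]
width: 1.001
gripper_force: 0.0
clock: 2.55
position: [0.5839, 0.0285, 0.3058]
ee_rot: [-0.452, -3.107, 0.001]
force: [-0.6, -0.1, 0.4]
width: 0.998
gripper_force: 0.0
```

View pics/w1.png

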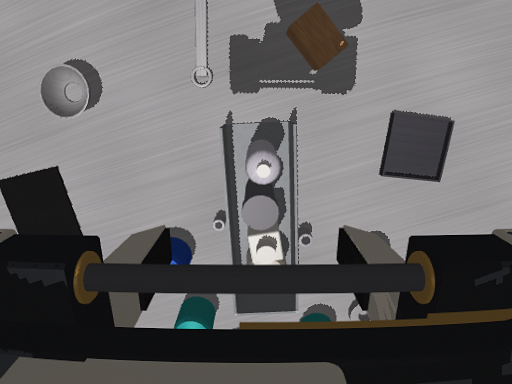

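View pics/w2.png

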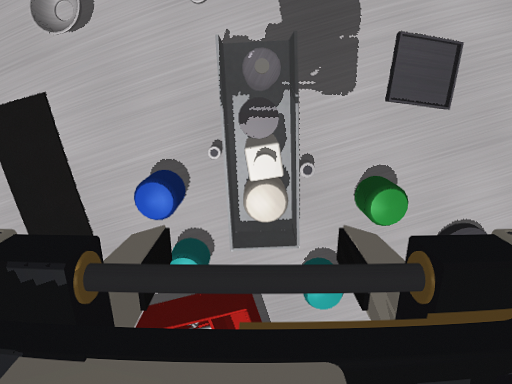

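w1 shows the can (263,168), tub (260,212) and bottle (268,248). w2 shows the can (262,66), tub (259,120), bottle (265,160) and filter (266,203). An enlarged pair will let me read the exact edges.

Run:
```python
from h import *
a=cv2.imread('pics/w1.png')[105:265,205:315];b=cv2.imread('pics/w2.png')[25:255,205:315]
C=np.zeros((598,800,3),np.uint8)
A=cv2.resize(a,None,fx=3.5,fy=3.5,interpolation=cv2.INTER_CUBIC);B=cv2.resize(b,None,fx=2.6,fy=2.6,interpolation=cv2.INTER_CUBIC)
C[:A.shape[0],:A.shape[1]]=A;C[:B.shape[0],400:400+B.shape[1]]=B
C=np.clip(C*1.6,0,255).astype(np.uint8)
for v in range(110,265,10): cv2.line(C,(0,int((v-105)*3.5)),(8 if v%50 else 25,int((v-105)*3.5)),(0,255,255),1)
for v in range(30,255,10): cv2.line(C,(400,int((v-25)*2.6)),(408 if v%50 else 425,int((v-25)*2.6)),(0,255,255),1)
cv2.imwrite('pics/crop2.png',C)
```

```text
(no output)
```

View pics/crop2.png

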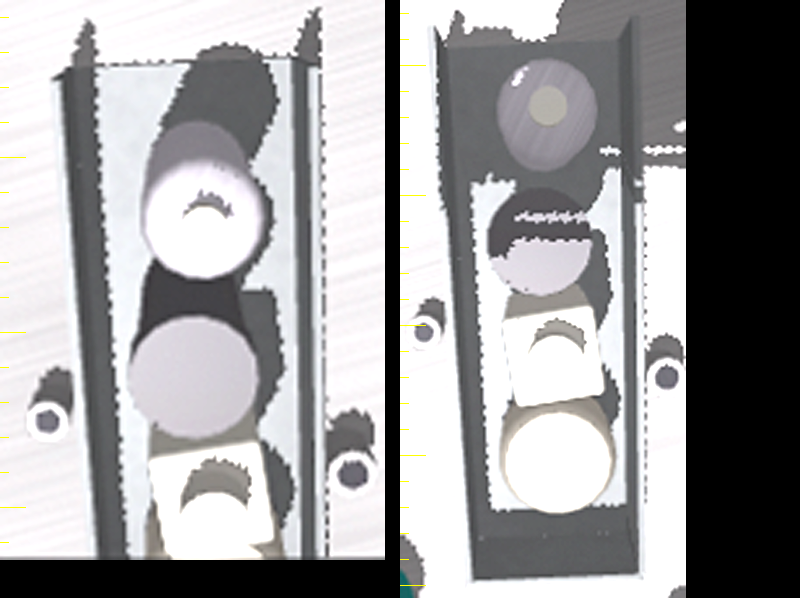

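Readings from the crop: tub lid centres are A(193,377) and B(539.5,242). The can nozzle is at A(208,218) and B(547.5,105.5). The bottle's top corners are B(502,318),(592,307),(606,393),(515,408). The filter disc is centred near B(557,458).

Run:
```python
from h import *
import pickle
np.set_printoptions(precision=4,suppress=True)
c1=pickle.load(open('w1.pkl','rb'))[1];c2=pickle.load(open('w2.pkl','rb'))[1]
A=lambda p:(205+(p[0]-.5)/3.5,105+(p[1]-.5)/3.5)
B=lambda p:(205+(p[0]-400-.5)/2.6,25+(p[1]-.5)/2.6)
print('tub tri',tri(c1,A((193,377)),c2,B((539.5,242))), onz(c1,A((193,377)),.122),onz(c2,B((539.5,242)),.122))
print('can noz',tri(c1,A((208,218)),c2,B((547.5,105.5))),onz(c1,A((208,218)),.134),onz(c2,B((547.5,105.5)),.134))
print('can body', onz(c1,A((203,219)),.112))
P=np.array([onz(c2,B(p),.112) for p in((502,318),(592,307),(606,393),(515,408))])
print('bottle',P.mean(0),np.linalg.norm(np.diff(P,axis=0),axis=1))
for i in(1,3):
    d=P[i]-P[i-1];print('edge ang',np.degrees(np.arctan2(d[1],d[0])))
for i,j in((0,3),(1,2)):
    d=P[j]-P[i];print('edge ang x',np.degrees(np.arctan2(d[1],d[0])))
q1=[(148,460),(260,443)];print('bottle tri',[tri(c1,A(q1[i]),c2,B(((502,318),(592,307))[i])) for i in(0,1)])
print('filter',onz(c2,B((557,458)),.065))
Q=[onz(c2,B(p),.068) for p in((438,60),(472,580),(643,577),(637,60))]
print('stall',Q,[np.degrees(np.arctan2(*(Q[b]-Q[a])[[1,0]])) for a,b in((0,1),(3,2))],np.linalg.norm(Q[1]-Q[2]))
print('tool',tool()[0],np.degrees(np.arctan2(*tool()[1].as_matrix()[[1,0],1])))
# mat outline from wrist & top
f,ct=grab('top'); g=f.sum(2)
for p in((358,203),(394,206),(391,300),(349,297)): print('mat',onz(ct,p,.004)[:2])
```

```text
tub tri (array([0.5315, 0.05  , 0.1219]), np.float64(0.000347431556192317)) [0.5315 0.0498 0.122 ] [0.5316 0.0502 0.122 ]
can noz (array([0.4766, 0.0708, 0.1212]), np.float64(0.0016041176863260825)) [0.4741 0.0719 0.134 ] [0.4776 0.0694 0.134 ]
can body [0.4785 0.0695 0.112 ]
bottle [0.5858 0.0415 0.112 ] [0.0427 0.0422 0.0447]
edge ang 80.45689964352759
edge ang -96.903908639719
edge ang x -8.815283279105644
edge ang x -6.158109552363919
bottle tri [(array([0.5602, 0.0237, 0.1168]), np.float64(7.437590845888355e-05)), (array([0.568 , 0.0656, 0.1118]), np.float64(0.00038355701110226426))]
filter [0.6497 0.0265 0.065 ]
stall [array([0.4352, 0.0273, 0.068 ]), array([ 0.7059, -0.0407,  0.068 ]), array([0.7323, 0.0544, 0.068 ]), array([0.463 , 0.1211, 0.068 ])] [np.float64(-14.113846381929013), np.float64(-13.904313547507)] 0.09873789439315464
tool [0.5833 0.0286 0.3061] 73.47309010166511
mat [ 0.6636 -0.3019]
mat [ 0.6539 -0.4043]
mat [ 0.3891 -0.379 ]
mat [ 0.3975 -0.2638]
```

```bash
cat > plan.py <<'E'
import sys
from h import *
# plan.py x y z [yangle_deg]: prints tool-axis shift in units (0.4 m), turn units about tool z
t=[float(v) for v in sys.argv[1:]]
p,r=tool();print('pos',p.round(4),'shift units',(delta(t[:3])).round(4),'yang',round(np.degrees(np.arctan2(*r.as_matrix()[[1,0],1])),2),'tilt',r.as_matrix()[:2,2].round(4))
if len(t)>3: print('turn units tool z',round(-(t[3]-np.degrees(np.arctan2(*r.as_matrix()[[1,0],1])))/120,4))
E
python3 plan.py .4776 .0695 .081 76
python3 - <<'E'
a=73.47
E
```

```text
pos [0.5831 0.0286 0.3065] shift units [0.2811 0.0229 0.5642] yang 73.49 tilt [-0.0013  0.0006]
turn units tool z -0.0209
```

```bash
python3 -m creep '[[0.047,0.0038,0.03,0,0,0],[0.047,0.0038,0.03,0,0,0],[0.047,0.0038,0.03,0,0,0],[0.047,0.0038,0.03,0,0,0],[0.047,0.0038,0.03,0,0,0],[0.047,0.0038,0.03,0,0,0],[0,0,0.05,0,0,0],[0,0,0.05,0,0,0],[0,0,0.05,0,0,0],[0,0,0.05,0,0,0],[0,0,0.05,0,0,0],[0,0,0.05,0,0,0],[0,0,0.05,0,0,0],[0,0,0.02,0,0,0],[0,0,0.013,0,0,0],[0,0,0,0,0,0],[0,0,0,0,0,0]]'; python3 plan.py .4776 .0695 .081
python3 - <<'E'
from h import *
f,c=grab('wrist','w3')
E
```

```text
clock: 4.07
position: [0.4789, 0.0686, 0.0825]
ee_rot: [0.453, 3.108, 0.001]
force: [-0.3, -0.8, -0.6]
width: 0.998
gripper_force: 0.0
pos [0.4789 0.0686 0.0825] shift units [0.0037 0.0014 0.0038] yang 73.42 tilt [0.0008 0.0005]
```

View pics/w3.png

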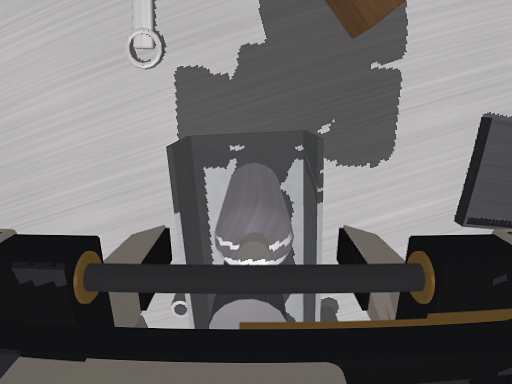

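The can sits at x≈254, midway between the fingers (midline about 257). Gripping and lifting.

```bash
python3 -m creep '[[0.003,0.001,0,0,0,0],[0,0,0,0,0,0],[0,0,0,0,0,0],[0,0,0,0,0,0],[0,0,0,0,0,0],[0,0,0,0,0,0],[0,0,0,0,0,0],[0,0,0,0,0,0],[0,0,0,0,0,0],[0,0,0,0,0,0]]' 1 25; python3 plan.py .442 -.327 .19
```

```text
clock: 4.95
position: [0.4775, 0.0688, 0.0816]
ee_rot: [-0.454, -3.108, 0.0]
force: [-0.6, -0.2, -0.6]
width: 0.399
gripper_force: 21.4
pos [0.4775 0.0688 0.0816] shift units [-0.1979 -0.9737 -0.2708] yang 73.39 tilt [-0.0003 -0.0001]
```

```bash
python3 -m creep '[[0,0,-0.02,0,0,0],[0,0,-0.04,0,0,0],[0,0,-0.05,0,0,0],[0,0,-0.05,0,0,0],[0,0,-0.05,0,0,0],[0,0,-0.04,0,0,0],[0,0,-0.02,0,0,0],[0,0,0,0,0,0],[0,0,0,0,0,0]]'; python3 plan.py .442 -.327 .09
python3 - <<'E'
from h import *
f,c=grab('scene');cv2.imwrite('pics/s1.png',cv2.resize(f[110:240,220:380],(640,520))[:,:,::-1])
E
```

```text
clock: 5.7
position: [0.4775, 0.069, 0.1896]
ee_rot: [0.454, 3.108, 0.001]
force: [-0.9, -0.0, -2.0]
width: 0.397
gripper_force: 21.2
pos [0.4775 0.069  0.1896] shift units [-0.1978 -0.9741  0.2487] yang 73.4 tilt [0.0002 0.0003]
```

View pics/s1.png

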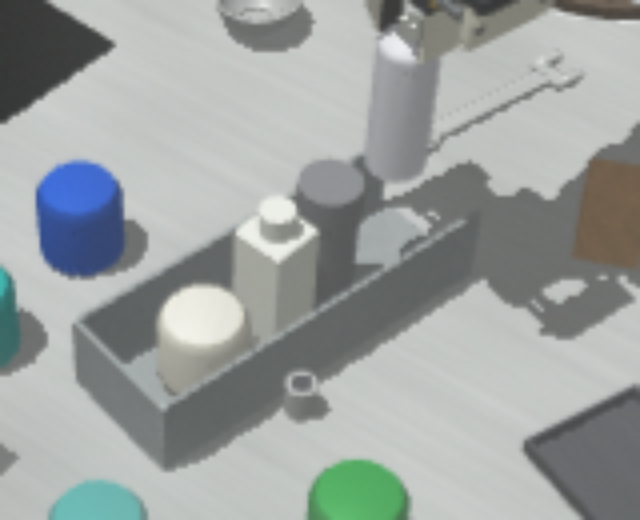

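The crop shows the can held upright and clear of the stall, with the others undisturbed. Carrying it to the mat.

```bash
python3 -m creep '[[-0.011,-0.02,0,0,0,0],[-0.011,-0.04,0,0,0,0],[-0.011,-0.06,0,0,0,0],[-0.011,-0.06,0,0,0,0],[-0.011,-0.06,0,0,0,0],[-0.011,-0.06,0,0,0,0],[-0.011,-0.06,0,0,0,0],[-0.011,-0.06,0,0,0,0],[-0.011,-0.06,0,0,0,0],[-0.011,-0.06,0,0,0,0],[-0.011,-0.06,0,0,0,0],[-0.011,-0.06,0,0,0,0],[-0.011,-0.06,0,0,0,0],[-0.011,-0.06,0,0,0,0],[-0.011,-0.06,0,0,0,0],[-0.011,-0.06,0,0,0,0],[-0.011,-0.04,0,0,0,0],[-0.011,-0.03,0,0,0,0],[0,0,0,0,0,0],[0,0,0,0,0,0]]'
python3 -m creep '[[0,0,0.03,0,0,0],[0,0,0.05,0,0,0],[0,0,0.05,0,0,0],[0,0,0.05,0,0,0],[0,0,0.04,0,0,0],[0,0,0.02,0,0,0],[0,0,0.01,0,0,0],[0,0,0,0,0,0],[0,0,0,0,0,0]]'; python3 plan.py .442 -.327 .083
python3 - <<'E'
from h import *
grab('scene','s2')
E
```

```text
clock: 7.42
position: [0.4415, -0.3263, 0.1887]
ee_rot: [-0.457, -3.106, -0.0]
force: [-0.4, 0.0, -2.2]
width: 0.392
gripper_force: 21.2
clock: 8.17
position: [0.4429, -0.3256, 0.0902]
ee_rot: [0.453, 3.108, -0.0]
force: [0.5, -0.4, -1.2]
width: 0.395
gripper_force: 21.2
pos [ 0.4429 -0.3256  0.0902] shift units [ 0.0011 -0.0041  0.0181] yang 73.41 tilt [ 0.0005 -0.0002]
```

View pics/s2.png

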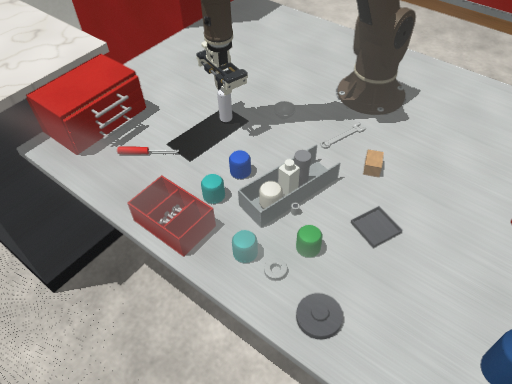

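The can hangs just over the near end of the mat at (226,115). Lower it, release and rise.

```bash
python3 -m creep '[[0,0,0.01,0,0,0],[0,0,0.006,0,0,0],[0,0,0.003,0,0,0],[0,0,0.002,0,0,0],[0,0,0,0,0,0],[0,0,0,0,0,0]]'; python3 -m creep '[[0,0,0,0,0,0],[0,0,0,0,0,0],[0,0,0,0,0,0],[0,0,0,0,0,0],[0,0,0,0,0,0],[0,0,0,0,0,0]]' -1 25;python3 plan.py .5315 .050 .19
```

```text
clock: 8.72
position: [0.4428, -0.3259, 0.0818]
ee_rot: [0.454, 3.108, -0.0]
force: [-0.7, 1.0, 3.5]
width: 0.394
gripper_force: 22.7
clock: 9.22
position: [0.4425, -0.3255, 0.0812]
ee_rot: [-0.454, -3.109, -0.0]
force: [0.0, -0.1, 0.1]
width: 0.778
gripper_force: 0.0
pos [ 0.4425 -0.3255  0.0812] shift units [ 0.0552  0.9631 -0.2718] yang 73.39 tilt [-0.0001  0.0001]
```

```bash
python3 -m creep '[[0,0,-0.03,0,0,0],[0,0,-0.05,0,0,0],[0,0,-0.06,0,0,0],[0,0,-0.07,0,0,0],[0,0.01,-0.06,0,0,0],[0.004,0.05,0,0,0,0],[0.004,0.07,0,0,0,0],[0.004,0.07,0,0,0,0],[0.004,0.07,0,0,0,0],[0.004,0.07,0,0,0,0],[0.004,0.07,0,0,0,0],[0.004,0.07,0,0,0,0],[0.004,0.07,0,0,0,0],[0.004,0.07,0,0,0,0],[0.004,0.07,0,0,0,0],[0.004,0.07,0,0,0,0],[0.005,0.07,0,0,0,0],[0.005,0.07,0,0,0,0],[0.005,0.06,0,0,0,0],[0.005,0.003,0,0,0,0]]'
python3 -m creep '[[0,0,0.05,0,0,0],[0,0,0.05,0,0,0],[0,0,0.05,0,0,0],[0,0,0.05,0,0,0],[0,0,0.02,0,0,0],[0,0,0,0,0,0],[0,0,0,0,0,0]]';python3 plan.py .5315 .050 .089
```

```text
clock: 10.88
position: [0.5289, 0.0567, 0.189]
ee_rot: [-0.444, -3.11, -0.003]
force: [0.4, 0.2, -0.2]
width: 1.001
gripper_force: 0.0
clock: 11.47
position: [0.5282, 0.0506, 0.1016]
ee_rot: [-0.454, -3.108, 0.0]
force: [-0.3, -0.3, 0.3]
width: 0.996
gripper_force: 0.0
pos [0.5282 0.0506 0.1016] shift units [-0.0083  0.001   0.0316] yang 73.36 tilt [-0.0003 -0.0002]
```

```bash
python3 -m creep '[[-0.008,0.001,0.01,0,0,0],[0,0,0.01,0,0,0],[0,0,0.012,0,0,0],[0,0,0,0,0,0],[0,0,0,0,0,0]]';python3 plan.py .5315 .050 .089
python3 -m creep '[[0,0,0,0,0,0],[0,0,0,0,0,0],[0,0,0,0,0,0],[0,0,0,0,0,0],[0,0,0,0,0,0],[0,0,0,0,0,0],[0,0,0,0,0,0],[0,0,0,0,0,0],[0,0,0,0,0,0]]' 1 30
python3 plan.py .526 -.337 .19
python3 -m creep '[[0,0,-0.02,0,0,0],[0,0,-0.04,0,0,0],[0,0,-0.05,0,0,0],[0,0,-0.05,0,0,0],[0,0,-0.05,0,0,0],[0,0,-0.04,0,0,0],[0,0,-0.02,0,0,0],[0,0,0,0,0,0],[0,0,0,0,0,0]]';python3 plan.py .526 -.337 .1
```

```text
clock: 11.88
position: [0.5312, 0.0503, 0.0884]
ee_rot: [-0.454, -3.108, 0.0]
force: [0.3, 0.0, -0.2]
width: 1.002
gripper_force: 0.0
pos [0.5312 0.0503 0.0884] shift units [-0.001  -0.0006 -0.0014] yang 73.39 tilt [-0.0003 -0.    ]
clock: 12.63
position: [0.5314, 0.0504, 0.0885]
ee_rot: [0.454, 3.109, 0.0]
force: [1.1, 0.1, -0.4]
width: 0.396
gripper_force: 0.0
pos [0.5314 0.0504 0.0885] shift units [-0.264  -0.9318 -0.2537] yang 73.39 tilt [0. 0.]
clock: 13.38
position: [0.5313, 0.0505, 0.1965]
ee_rot: [0.454, 3.108, 0.001]
force: [-0.6, 0.3, -1.6]
width: 0.006
gripper_force: 0.0
pos [0.5313 0.0505 0.1965] shift units [-0.2641 -0.9322  0.2408] yang 73.4 tilt [0.0003 0.0004]
```

The fingers closed fully with no force, so the tub was missed. Looking.

Run:
```python
from h import *
f,c=grab('scene');w,_=grab('wrist','w4')
C=np.zeros((520,800,3),np.uint8);C[:360,:440]=cv2.resize(f[80:225,200:377],(440,360));C[:270,440:]=cv2.resize(w,(360,270));t,_=grab('top','t4');C[360:520,:]=0;C[272:520,440:]=cv2.resize(t[170:310,200:403],(360,248))
cv2.imwrite('pics/c4.png',C[:,:,::-1])
```

```text
(no output)
```

View pics/c4.png

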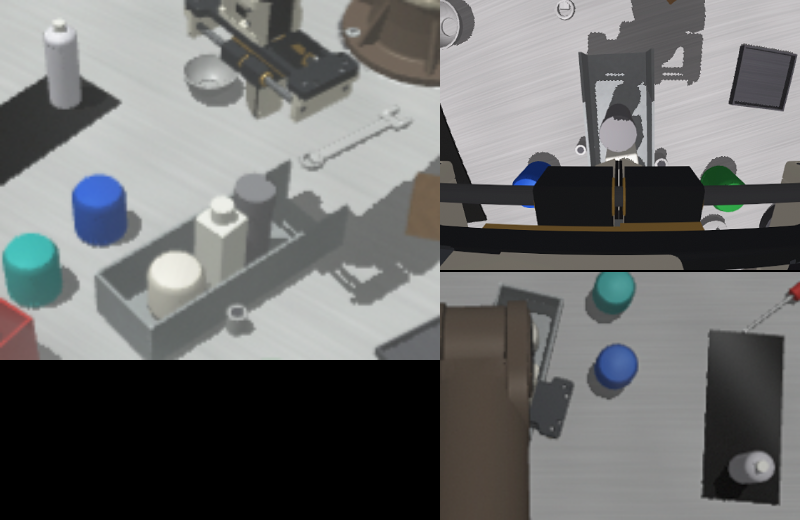

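The tub still stands in place, while the closed fingers appear beyond it at about wrist row 300. The width on the can (37 mm rather than 45) also hints at an offset along tool x. I'll compare the projected TCP with the image.

Run:
```python
from h import *
np.set_printoptions(precision=4,suppress=True)
p,r=tool();f,c=grab('wrist');im=arm.get_image('wrist');print(np.array(im['mount']))
print('TCP px',proj(c,[p]),'20mm back',proj(c,[p-r.apply([0,0,.02])]))
print('tub',onz(c,(251.7,189),.122),'tool',p)
C=f[120:384,130:390];cv2.imwrite('pics/w5.png',cv2.resize(C,(590,600))[:,:,::-1])
# can on mat from top & scene
ft,ct=grab('top');fs,cs=grab('scene')
print('can', proj(ct,[[.4425,-.3255,.134],[.4425,-.3255,.112]]),proj(cs,[[.4425,-.3255,.134]]))
```

```text
[[-0.0003 -0.9603 -0.2788  0.0753]
 [ 1.     -0.0004  0.0002  0.0004]
 [-0.0003 -0.2788  0.9603 -0.1937]
 [ 0.      0.      0.      1.    ]]
TCP px [[253.0355 220.111 ]] 20mm back [[252.9714 232.3331]]
tub [0.5295 0.0492 0.122 ] tool [0.5306 0.0503 0.1954]
can [[381.9395 278.7786]
 [379.8245 279.0934]] [[222.622  88.531]]
```

View pics/w5.png

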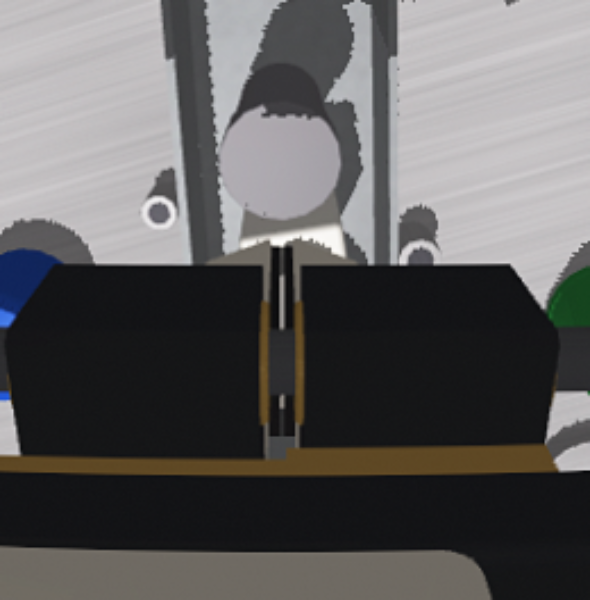

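Run:
```python
from h import *
np.set_printoptions(precision=1,suppress=True)
p,r=tool();fs,cs=grab('scene')
for b in(0,.01,.02,.03,.04,.05):
    q=[p+r.apply([x,0,-b]) for x in(-.01,0,.01)];u=proj(cs,q);v=u[1]
    print(b,u.ravel(),'crop',(u[1]-[200,80])*[440/177,360/145], fs[int(v[1]),int(v[0])])
# pixel column under TCP: brightness vs row
u=proj(cs,[p])[0]
for y in range(112,142,2): print(y,[int(fs[y,x].mean()) for x in range(290,322,2)])
```

```text
0 [300.8 136.8 303.7 135.3 306.6 133.8] crop [257.9 137.3] [196 199 196]
0.01 [301.1 134.  304.  132.5 306.8 131.1] crop [258.4 130.4] [199 201 200]
0.02 [301.3 131.2 304.2 129.7 307.1 128.2] crop [259.  123.4] [196 199 197]
0.03 [301.5 128.3 304.4 126.8 307.3 125.4] crop [259.6 116.3] [130 130 122]
0.04 [301.7 125.4 304.6 124.  307.6 122.5] crop [260.1 109.1] [130 130 121]
0.05 [301.9 122.5 304.9 121.  307.8 119.6] crop [260.7 101.9] [130 130 121]
112 [172, 172, 120, 128, 188, 67, 66, 83, 107, 131, 83, 100, 123, 75, 74, 74]
114 [144, 106, 113, 113, 186, 123, 70, 67, 96, 99, 130, 114, 128, 65, 75, 78]
116 [107, 113, 113, 112, 190, 126, 120, 100, 126, 126, 101, 122, 130, 74, 63, 72]
118 [114, 114, 114, 115, 189, 126, 122, 127, 127, 129, 128, 105, 111, 122, 127, 63]
120 [114, 114, 115, 200, 193, 126, 104, 126, 126, 127, 128, 131, 157, 105, 157, 110]
122 [125, 198, 200, 200, 194, 127, 106, 127, 126, 128, 128, 134, 195, 189, 155, 151]
124 [197, 196, 196, 198, 200, 164, 92, 127, 127, 128, 133, 171, 194, 189, 155, 121]
126 [199, 199, 198, 198, 197, 194, 92, 127, 133, 172, 198, 197, 195, 178, 150, 126]
128 [196, 198, 199, 199, 199, 197, 195, 197, 200, 199, 197, 196, 198, 194, 143, 142]
130 [199, 198, 196, 199, 200, 199, 199, 199, 196, 197, 199, 197, 196, 196, 196, 196]
132 [198, 201, 200, 198, 197, 199, 199, 199, 198, 199, 197, 196, 196, 196, 195, 195]
134 [196, 197, 199, 201, 201, 197, 196, 199, 199, 198, 196, 198, 197, 196, 196, 195]
136 [197, 198, 197, 197, 198, 201, 201, 197, 196, 198, 198, 195, 195, 195, 195, 195]
138 [197, 198, 198, 198, 197, 198, 198, 200, 200, 196, 194, 196, 194, 194, 194, 195]
140 [201, 199, 198, 198, 198, 199, 198, 197, 196, 199, 198, 196, 192, 194, 194, 193]
```

Run:
```python
from h import *
np.set_printoptions(precision=1,suppress=True)
p,r=tool();fs,cs=grab('scene')
for b in(.025,.03,.035,.04,.045):
    print(b,proj(cs,[p+r.apply([x,y,-b]) for x,y in((-.0095,.019),(.0095,.019),(-.0095,-.019),(.0095,-.019),(-.0095,0))]).ravel())
```

```text
0.025 [306.1 133.5 311.6 130.7 297.  125.9 302.6 123.1 301.5 129.7]
0.03 [306.2 132.1 311.8 129.2 297.1 124.4 302.7 121.7 301.6 128.2]
0.035 [306.3 130.6 311.9 127.8 297.2 123.  302.8 120.3 301.7 126.8]
0.04 [306.4 129.2 312.  126.4 297.3 121.5 302.9 118.8 301.8 125.3]
0.045 [306.5 127.7 312.2 124.9 297.4 120.1 303.  117.3 301.9 123.9]
```

The seam between the closed fingers projects to b≈0.034. So the real fingertips end about 34 mm short of the reported TCP, which also explains the dome grip on the can. I'll descend 34 mm deeper: reported z 0.052 for the tub.

```bash
python3 -m creep '[[-0.001,0,0.02,0,0,0],[-0.001,0,0.04,0,0,0],[0,0,0.02,0,0,0],[0,0,0,0,0,0],[0,0,0,0,0,0],[0,0,0,0,0,0],[0,0,0.01,0,0,0],[0,0,0.05,0,0,0],[0,0,0.05,0,0,0],[0,0,0.05,0,0,0],[0,0,0.04,0,0,0],[0,0,0.04,0,0,0],[0,0,0.02,0,0,0],[0,0,0.01,0,0,0],[0,0,0.009,0,0,0],[0,0,0,0,0,0],[0,0,0,0,0,0]]' -1;python3 plan.py .531 .050 .052
python3 -m creep '[[0,0,0,0,0,0],[0,0,0,0,0,0],[0,0,0,0,0,0],[0,0,0,0,0,0],[0,0,0,0,0,0],[0,0,0,0,0,0],[0,0,0,0,0,0],[0,0,0,0,0,0],[0,0,0,0,0,0]]' 1 30
python3 plan.py .526 -.337 .16
```

```text
clock: 15.25
position: [0.5326, 0.0502, 0.0535]
ee_rot: [0.454, 3.108, 0.001]
force: [-0.3, -0.7, 0.2]
width: 1.002
gripper_force: 0.0
pos [0.5326 0.0502 0.0535] shift units [ 0.0038 -0.0016  0.0038] yang 73.39 tilt [0.001  0.0003]
clock: 16.0
position: [0.5321, 0.05, 0.0529]
ee_rot: [0.454, 3.109, -0.0]
force: [-0.2, 0.0, 1.1]
width: 0.513
gripper_force: 30.0
pos [0.5321 0.05   0.0529] shift units [-0.2621 -0.9315 -0.2676] yang 73.38 tilt [-0.     -0.0001]
```

Width 0.513 (47 mm) matches the lid. Lift and carry to the mat.

```bash
python3 -m creep '[[0,0,-0.02,0,0,0],[0,0,-0.04,0,0,0],[0,0,-0.06,0,0,0],[0,0,-0.06,0,0,0],[0,0,-0.05,0,0,0],[0,0,-0.03,0,0,0],[0,0,-0.01,0,0,0],[-0.0,0,0,0,0,0]]'
python3 -m creep '[[-0.01,-0.02,0,0,0,0],[-0.016,-0.04,0,0,0,0],[-0.016,-0.06,0,0,0,0],[-0.016,-0.06,0,0,0,0],[-0.016,-0.06,0,0,0,0],[-0.016,-0.06,0,0,0,0],[-0.016,-0.06,0,0,0,0],[-0.016,-0.06,0,0,0,0],[-0.016,-0.06,0,0,0,0],[-0.016,-0.06,0,0,0,0],[-0.016,-0.06,0,0,0,0],[-0.016,-0.06,0,0,0,0],[-0.016,-0.06,0,0,0,0],[-0.016,-0.06,0,0,0,0],[-0.016,-0.06,0,0,0,0],[-0.016,-0.05,0,0,0,0],[-0.012,-0.04,0,0,0,0],[-0.006,-0.002,0,0,0,0],[0,0,0,0,0,0]]'
python3 -m creep '[[0,0,0.03,0,0,0],[0,0,0.05,0,0,0],[0,0,0.05,0,0,0],[0,0,0.05,0,0,0],[0,0,0.04,0,0,0],[0,0,0.02,0,0,0],[0,0,0.01,0,0,0],[0,0,0,0,0,0],[0,0,0,0,0,0]]'; python3 plan.py .526 -.337 .0529
```

```text
clock: 16.67
position: [0.5325, 0.0503, 0.1619]
ee_rot: [0.453, 3.107, 0.001]
force: [-0.2, 0.2, -2.1]
width: 0.518
gripper_force: 30.0
clock: 18.25
position: [0.527, -0.3393, 0.1594]
ee_rot: [-0.457, -3.106, 0.0]
force: [1.0, 0.9, -2.3]
width: 0.515
gripper_force: 30.0
clock: 19.0
position: [0.5286, -0.3377, 0.0613]
ee_rot: [0.453, 3.108, -0.0]
force: [0.7, 0.0, -2.5]
width: 0.512
gripper_force: 30.0
pos [ 0.5286 -0.3377  0.0613] shift units [ 0.0068 -0.0003  0.021 ] yang 73.42 tilt [ 0.0005 -0.0002]
```

```bash
python3 -m creep '[[0,0,0.01,0,0,0],[0,0,0.006,0,0,0],[0,0,0.003,0,0,0],[0,0,0.002,0,0,0],[0,0,0,0,0,0],[0,0,0,0,0,0]]'; python3 -m creep '[[0,0,0,0,0,0],[0,0,0,0,0,0],[0,0,0,0,0,0],[0,0,0,0,0,0],[0,0,0,0,0,0],[0,0,0,0,0,0],[0,0,-0.03,0,0,0],[0,0,-0.05,0,0,0],[0,0,-0.06,0,0,0],[0,0,-0.07,0,0,0],[0,0,-0.06,0,0,0],[0,0,0,0,0,0],[0,0,0,0,0,0]]' -1;python3 plan.py .5858 .0415 .16 82
```

```text
clock: 19.5
position: [0.5285, -0.3378, 0.0529]
ee_rot: [0.454, 3.108, 0.0]
force: [-1.1, 1.0, 2.1]
width: 0.518
gripper_force: 30.0
clock: 20.58
position: [0.5291, -0.3385, 0.1629]
ee_rot: [0.454, 3.105, -0.002]
force: [0.1, 0.5, -1.2]
width: 1.004
gripper_force: 0.0
pos [ 0.5291 -0.3385  0.1629] shift units [0.136  0.9509 0.0062] yang 73.38 tilt [ 0.0034 -0.0015]
turn units tool z -0.0718
```

```bash
python3 -m creep '[[0.008,0.04,0,0,0,0],[0.01,0.07,0,0,0,0],[0.01,0.07,0,0,0,0],[0.01,0.07,0,0,0,0],[0.01,0.07,0,0,0,0],[0.01,0.07,0,0,0,0],[0.01,0.07,0,0,0,0],[0.01,0.07,0,0,0,0],[0.01,0.07,0,0,0,0],[0.01,0.07,0,0,0,0],[0.01,0.07,0,0,0,0],[0.01,0.07,0,0,0,0],[0.01,0.07,0,0,0,0],[0.008,0.06,0,0,0,0],[0,0.011,0,0,0,0],[0,0,0,0,0,-0.036],[0,0,0,0,0,-0.036],[0,0,0,0,0,0],[0,0,0,0,0,0]]'; python3 plan.py .5858 .0415 .046 82
python3 - <<'E'
from h import *
f,c=grab('wrist');cv2.imwrite('pics/w6.png',cv2.resize(f[180:384,150:370],(640,593))[:,:,::-1])
E
```

```text
clock: 22.17
position: [0.5844, 0.0418, 0.1601]
ee_rot: [-0.223, -3.133, 0.0]
force: [0.6, 0.1, 0.0]
width: 1.001
gripper_force: 0.0
pos [0.5844 0.0418 0.1601] shift units [-0.0038 -0.      0.2853] yang 81.87 tilt [-0.0009 -0.0002]
turn units tool z -0.0011
```

Aligned. Descend (tips end about 80 mm, above the walls) and grip.

```bash
python3 -m creep '[[-0.004,0,0.04,0,0,0],[0,0,0.05,0,0,0],[0,0,0.05,0,0,0],[0,0,0.05,0,0,0],[0,0,0.04,0,0,0],[0,0,0.03,0,0,0],[0,0,0.015,0,0,0],[0,0,0.01,0,0,0],[0,0,0,0,0,0],[0,0,0,0,0,0]]';python3 plan.py .5858 .0415 .046
python3 -m creep '[[0,0,0,0,0,0],[0,0,0,0,0,0],[0,0,0,0,0,0],[0,0,0,0,0,0],[0,0,0,0,0,0],[0,0,0,0,0,0],[0,0,0,0,0,0],[0,0,0,0,0,0],[0,0,0,0,0,0]]' 1 30
python3 plan.py .610 -.347 .155
```

```text
clock: 23.05
position: [0.5869, 0.042, 0.0471]
ee_rot: [0.219, 3.133, 0.0]
force: [0.5, -0.1, 0.2]
width: 0.997
gripper_force: 0.0
pos [0.5869 0.042  0.0471] shift units [ 0.0026 -0.0017  0.0028] yang 82.0 tilt [0.0008 0.0001]
clock: 23.8
position: [0.5865, 0.042, 0.0465]
ee_rot: [0.218, 3.134, -0.0]
force: [0.3, -0.2, -0.4]
width: 0.48
gripper_force: 29.9
pos [0.5865 0.042  0.0465] shift units [-0.1932 -0.955  -0.2711] yang 82.03 tilt [ 0.     -0.0001]
```

```bash
python3 -m creep '[[0,0,-0.02,0,0,0],[0,0,-0.04,0,0,0],[0,0,-0.06,0,0,0],[0,0,-0.06,0,0,0],[0,0,-0.05,0,0,0],[0,0,-0.03,0,0,0],[0,0,-0.01,0,0,0],[-0.0,0,0,0,0,0]]'
python3 -m creep '[[-0.006,-0.02,0,0,0,0],[-0.012,-0.04,0,0,0,0],[-0.012,-0.06,0,0,0,0],[-0.012,-0.06,0,0,0,0],[-0.012,-0.06,0,0,0,0],[-0.012,-0.06,0,0,0,0],[-0.012,-0.06,0,0,0,0],[-0.012,-0.06,0,0,0,0],[-0.012,-0.06,0,0,0,0],[-0.012,-0.06,0,0,0,0],[-0.012,-0.06,0,0,0,0],[-0.012,-0.06,0,0,0,0],[-0.012,-0.06,0,0,0,0],[-0.012,-0.06,0,0,0,0],[-0.012,-0.06,0,0,0,0],[-0.01,-0.06,0,0,0,0],[-0.009,-0.04,0,0,0,0],[0,-0.015,0,0,0,0],[0,0,0,0,0,0]]'
python3 -m creep '[[0,0,0.03,0,0,0],[0,0,0.05,0,0,0],[0,0,0.05,0,0,0],[0,0,0.05,0,0,0],[0,0,0.04,0,0,0],[0,0,0.02,0,0,0],[0,0,0.01,0,0,0],[0,0,0,0,0,0],[0,0,0,0,0,0]]'; python3 plan.py .610 -.347 .0465
```

```text
clock: 24.47
position: [0.5869, 0.0421, 0.1556]
ee_rot: [0.218, 3.132, 0.001]
force: [-0.1, -0.6, -3.1]
width: 0.475
gripper_force: 29.9
clock: 26.05
position: [0.608, -0.3494, 0.1529]
ee_rot: [-0.223, -3.131, 0.001]
force: [0.2, -0.2, -2.1]
width: 0.473
gripper_force: 29.9
clock: 26.8
position: [0.6105, -0.3466, 0.0551]
ee_rot: [0.217, 3.133, -0.0]
force: [0.1, 0.7, -2.0]
width: 0.479
gripper_force: 29.9
pos [ 0.6105 -0.3466  0.0551] shift units [ 0.001  -0.0011  0.0214] yang 82.07 tilt [ 0.0007 -0.0002]
```

```bash
python3 -m creep '[[0,0,0.01,0,0,0],[0,0,0.006,0,0,0],[0,0,0.003,0,0,0],[0,0,0.002,0,0,0],[0,0,0,0,0,0],[0,0,0,0,0,0]]'; python3 plan.py .64 .03 .2;python3 -m creep '[[0,0,0,0,0,0],[0,0,0,0,0,0],[0,0,0,0,0,0],[0,0,0,0,0,0],[0,0,0,0,0,0],[0,0,0,0,0,0],[0,0,-0.03,0,0,0],[0,0,-0.05,0,0,0],[0,0,-0.07,0,0,0],[0,0,-0.09,0,0,0],[0,0,-0.09,0,0,0],[0,0,-0.09,0,0,0],[0,0,-0.06,0,0,0],[0,0,0,0,0,0],[0,0,0,0,0,0]]' -1
python3 -m creep '[[0,0.04,0,0,0,-0.058],[0,0.08,0,0,0,-0.058],[0,0.08,0,0,0,-0.058],[0,0.08,0,0,0,-0.058],[0,0.06,0,0,0,-0.058],[0,0,0,0,0,-0.058],[0,0,0,0,0,-0.058],[0,0,0,0,0,-0.058],[0,0,0,0,0,-0.058],[0,0,0,0,0,-0.058],[0,0,0,0,0,-0.058],[0,0,0,0,0,-0.058],[0,0,0,0,0,0],[0,0,0,0,0,0]]';python3 plan.py .58 .02 .24 166; python3 -c "
from h import *;print(arm.observe()['joints'].round(2))"
```

```text
clock: 27.3
position: [0.6102, -0.347, 0.0465]
ee_rot: [0.218, 3.133, -0.0]
force: [-0.2, 0.0, -0.0]
width: 0.482
gripper_force: 29.9
pos [ 0.6102 -0.347   0.0465] shift units [ 0.0566  0.9437 -0.3837] yang 82.03 tilt [ 0.0006 -0.0001]
clock: 28.55
position: [0.6106, -0.3476, 0.2408]
ee_rot: [0.218, 3.13, -0.002]
force: [0.2, -0.9, -0.4]
width: 0.998
gripper_force: 0.0
clock: 29.72
position: [0.5895, -0.2124, 0.2277]
ee_rot: [1.639, -2.658, -0.026]
force: [-0.3, -0.7, 0.3]
width: 0.998
gripper_force: 0.0
pos [ 0.5895 -0.2124  0.2277] shift units [-0.5083  0.2826 -0.0277] yang 153.33 tilt [-0.0251  0.0044]
turn units tool z -0.1056
[ 0.58  0.48 -0.5   1.46  0.23  1.29  2.74]
```

Joint 7 reached its stop that way round, so I turn the opposite way (y axis at -14°).

```bash
python3 -m creep '[[0,0,0,0,0,0.058],[0,0,0,0,0,0.058],[0,0,0,0,0,0.058],[0,0,0,0,0,0.058],[0,0,0,0,0,0.058],[0,0,0,0,0,0.058],[0,0,0,0,0,0.058],[0,0,0,0,0,0.058],[0,0,0,0,0,0.058],[0,0,0,0,0,0.058],[0,0,0,0,0,0.058],[0,0,0,0,0,0.058],[0,0,0,0,0,0.058],[0,0,0,0,0,0.058],[0,0,0,0,0,0.058],[0,0,0,0,0,0]]'
python3 -m creep '[[0,0,0,0,0,0.058],[0,0,0,0,0,0.058],[0,0,0,0,0,0.058],[0,0,0,0,0,0.058],[0,0,0,0,0,0.058],[0,0,0,0,0,0.058],[0,0,0,0,0,0.058],[0,0,0,0,0,0.058],[0,0,0,0,0,0],[0,0,0,0,0,0]]'
cat >> plan.py <<'E'
a=np.cross(r.as_matrix()[:,2],[0,0,-1]); print('level turn units (tool)',(np.degrees(r.inv().apply(a))/120).round(4),'j',arm.observe()['joints'].round(2))
E
python3 plan.py .6 .03 .26 -14
```

```text
clock: 31.05
position: [0.5903, -0.2122, 0.2292]
ee_rot: [-1.103, -2.918, 0.013]
force: [-0.1, -0.7, -0.4]
width: 0.997
gripper_force: 0.0
clock: 31.88
position: [0.5904, -0.2119, 0.2292]
ee_rot: [-2.328, -2.086, 0.026]
force: [-0.1, 0.4, 0.3]
width: 1.0
gripper_force: 0.0
pos [ 0.5904 -0.2119  0.2292] shift units [ 0.6037 -0.044  -0.0771] yang -6.27 tilt [-0.0232  0.0007]
turn units tool z 0.0644
level turn units (tool) [-0.011   0.0009 -0.    ] j [ 0.18  0.43  0.11  1.49 -0.04  1.24  0.19]
```

```bash
python3 -m creep '[[0,0,0,-0.011,0.001,0],[0,0,0,0,0,0.032],[0,0,0,0,0,0.032],[0,0,0,0,0,0],[0,0,0,0,0,0]]';python3 plan.py .646 .025 .22 -14
```

```text
clock: 32.3
position: [0.5904, -0.212, 0.2291]
ee_rot: [-2.474, -1.935, -0.001]
force: [0.1, 0.6, -0.3]
width: 0.997
gripper_force: 0.0
pos [ 0.5904 -0.212   0.2291] shift units [ 0.6084 -0.0078  0.0231] yang -13.95 tilt [-0.0002  0.0007]
turn units tool z 0.0005
level turn units (tool) [-0.0002 -0.0003  0.    ] j [ 0.17  0.41  0.13  1.52 -0.06  1.21  0.07]
```

```bash
python3 -m creep '[[0.03,0,0,0,0,0],[0.07,0,0,0,0,0],[0.07,0,0,0,0,0],[0.07,0,0,0,0,0],[0.07,0,0,0,0,0],[0.07,0,0,0,0,0],[0.04,0,0,0,0,0],[0,0,0,0,0,0],[0,0,0,0,0,0],[0,0,0,0,0,0]]'
cat > filt.py <<'E'
from h import *
np.set_printoptions(precision=4,suppress=True)
f,c=grab('wrist','wf')
h=cv2.cvtColor(f,cv2.COLOR_RGB2HSV).astype(int)
ff=f.astype(int)
m=((ff[:,:,0]>120)&(ff[:,:,0]-ff[:,:,2]>8)&(ff[:,:,0]-ff[:,:,2]<60)).astype(np.uint8)*255
m=cv2.morphologyEx(m,cv2.MORPH_OPEN,np.ones((3,3)))
cs=sorted(cv2.findContours(m,0,2)[0],key=cv2.contourArea)[-3:]
for k in cs:
    (u,v),rd=cv2.minEnclosingCircle(k);print('blob',(round(u),round(v)),round(rd,1),cv2.contourArea(k),onz(c,(u,v),.06))
for P in((.646,.025,.07),(.646,.025,.062)): print('pred',proj(c,[P]))
print(tool()[0])
E
python3 filt.py;python3 plan.py .646 .025 .22
```

```text
clock: 33.13
position: [0.6316, -0.0496, 0.2291]
ee_rot: [-2.478, -1.93, 0.0]
force: [-0.6, -0.0, -0.5]
width: 0.997
gripper_force: 0.0
blob (253, 104) 5.6 44.0 [0.6485 0.0215 0.06  ]
blob (255, 98) 29.6 1262.5 [0.6522 0.0266 0.06  ]
blob (499, 54) 55.3 1932.5 [0.9357 0.0124 0.06  ]
pred [[249.9009 100.9758]]
pred [[249.9935 100.9776]]
[ 0.6315 -0.0502  0.2291]
pos [ 0.6315 -0.0502  0.2291] shift units [ 0.1912 -0.0113  0.0229] yang -14.27 tilt [-0.0005  0.0003]
level turn units (tool) [-0.0003 -0.0001  0.    ] j [-0.06  0.42  0.09  1.5  -0.04  1.22 -0.22]
```

View pics/wf.png

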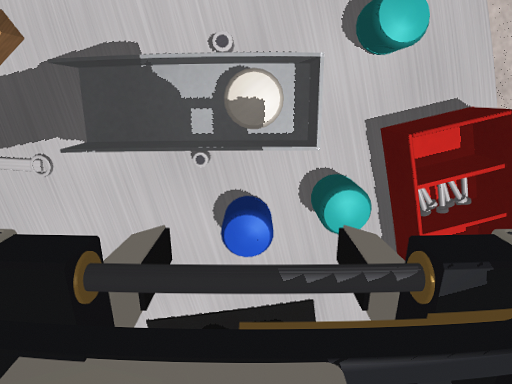

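The filter shows at (253,98), alone in the stall, with free space ahead and behind. Move over it and descend in stages.

```bash
python3 -m creep '[[0.05,0,0,0,0,0],[0.06,0,0,0,0,0],[0.05,0,0,0,0,0],[0.03,0,0,0,0,0],[0,0,0,0,0,0],[0,0,0,0,0,0],[0,0,0,0,0,0],[0,0,0,0,0,0]]' -0.8;python3 plan.py .649 .026 -.003 -14
```

```text
clock: 33.85
position: [0.6503, 0.0223, 0.2293]
ee_rot: [-2.482, -1.925, 0.0]
force: [0.3, -0.3, 0.7]
width: 0.901
gripper_force: 0.0
pos [0.6503 0.0223 0.2293] shift units [ 0.0082 -0.0053  0.5808] yang -14.4 tilt [-0.0003  0.0001]
turn units tool z -0.0033
level turn units (tool) [-0.0002  0.      0.    ] j [-0.16  0.45  0.07  1.45 -0.03  1.24 -0.34]
```

```bash
python3 -m creep '[[0.008,-0.004,0.04,0,0,0],[0,0,0.06,0,0,0],[0,0,0.06,0,0,0],[0,0,0.06,0,0,0],[0,0,0.05,0,0,0],[0,0,0.04,0,0,0],[0,0,0.04,0,0,0],[0,0,0.03,0,0,0],[0,0,0,0,0,0],[0,0,0,0,0,0]]';python3 plan.py .649 .026 -.003
python3 - <<'E'
from h import *
f,c=grab('wrist','wg')
for P in((.649,.026,.07),(.649,.026,.062)): print(proj(c,[P]))
E
```

```text
clock: 34.68
position: [0.6494, 0.0275, 0.0771]
ee_rot: [-2.48, -1.927, 0.001]
force: [-0.3, 0.6, -0.3]
width: 0.904
gripper_force: 0.0
pos [0.6494 0.0275 0.0771] shift units [-3.900e-03  2.000e-04  2.002e-01] yang -14.31 tilt [-0.0012  0.0007]
level turn units (tool) [-0.0006 -0.0002 -0.    ] j [-0.16  0.58  0.06  1.64 -0.04  0.93 -0.34]
[[253.7983868  219.08207059]]
[[253.81621677 214.98101769]]
```

View pics/wg.png

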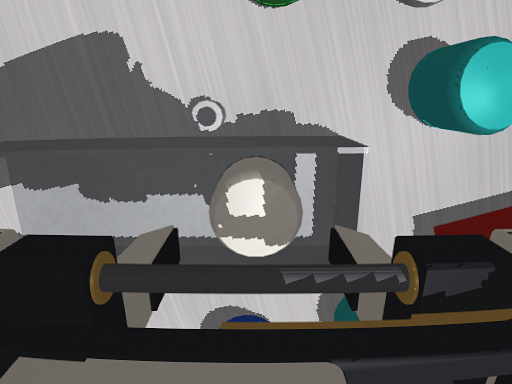

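The filter is centred between the fingers at about (256,212), with room front and back. Descend and grip.

```bash
python3 -m creep '[[-0.003,0,0.03,0,0,0],[0,0,0.04,0,0,0],[0,0,0.04,0,0,0],[0,0,0.03,0,0,0],[0,0,0.03,0,0,0],[0,0,0.02,0,0,0],[0,0,0.01,0,0,0],[0,0,0,0,0,0],[0,0,0,0,0,0]]';python3 plan.py .649 .026 -.003
python3 -m creep '[[0,0,0,0,0,0],[0,0,0,0,0,0],[0,0,0,0,0,0],[0,0,0,0,0,0],[0,0,0,0,0,0],[0,0,0,0,0,0],[0,0,0,0,0,0],[0,0,0,0,0,0]]' 1 35;python3 plan.py .5357 .3107 .14
```

```text
clock: 35.48
position: [0.6497, 0.0272, -0.0026]
ee_rot: [-2.479, -1.928, -0.001]
force: [-0.2, -0.6, -0.1]
width: 0.901
gripper_force: 0.0
pos [ 0.6497  0.0272 -0.0026] shift units [-0.0033 -0.0008  0.0011] yang -14.26 tilt [0.     0.0011]
level turn units (tool) [-0.0001 -0.0005  0.    ] j [-0.15  0.67  0.05  1.69 -0.04  0.78 -0.34]
clock: 36.15
position: [0.65, 0.0272, -0.0022]
ee_rot: [-2.48, -1.928, -0.002]
force: [0.4, -0.7, 5.3]
width: 0.711
gripper_force: 35.0
pos [ 0.65    0.0272 -0.0022] shift units [ 0.617  -0.4513 -0.3548] yang -14.26 tilt [0.0009 0.0012]
level turn units (tool) [ 0.0003 -0.0007 -0.    ] j [-0.15  0.67  0.05  1.69 -0.04  0.78 -0.34]
```

```bash
python3 -m creep '[[0,0,-0.02,0,0,0],[0,0,-0.04,0,0,0],[0,0,-0.06,0,0,0],[0,0,-0.06,0,0,0],[0,0,-0.06,0,0,0],[0,0,-0.06,0,0,0],[0,0,-0.04,0,0,0],[0,0,-0.02,0,0,0],[0,0,0,0,0,0]]'
python3 -m creep '[[0.02,-0.015,0,0,0,0],[0.04,-0.03,0,0,0,0],[0.05,-0.037,0,0,0,0],[0.05,-0.037,0,0,0,0],[0.05,-0.037,0,0,0,0],[0.05,-0.037,0,0,0,0],[0.05,-0.037,0,0,0,0],[0.05,-0.037,0,0,0,0],[0.05,-0.037,0,0,0,0],[0.05,-0.037,0,0,0,0],[0.05,-0.037,0,0,0,0],[0.05,-0.037,0,0,0,0],[0.04,-0.027,0,0,0,0],[0.015,-0.01,0,0,0,0],[0,0,0,0,0,0],[0,0,0,0,0,0]]';python3 plan.py .5357 .3107 -.003
python3 - <<'E'
from h import *
np.set_printoptions(precision=4,suppress=True)
f,c=grab('scene','s7');print(proj(c,[[.5357,.3107,.014]]))
w,cw=grab('wrist')
# tray: dark region in scene around 377,227, with sub-edges
C=np.zeros((384,800,3),np.uint8);C[:,:288]=cv2.resize(w,(288,216))[0:0].sum() if 0 else 0
C[:384,:512]=w;C[:288,512:]=cv2.resize(f[170:280,320:430],(288,288));cv2.imwrite('pics/c7.png',C[:,:,::-1])
E
```

```text
clock: 36.9
position: [0.6501, 0.0271, 0.143]
ee_rot: [2.48, 1.929, 0.004]
force: [1.4, 0.1, -2.8]
width: 0.711
gripper_force: 35.0
clock: 38.23
position: [0.5341, 0.3092, 0.1404]
ee_rot: [-2.479, -1.929, 0.003]
force: [0.2, -1.2, -3.4]
width: 0.711
gripper_force: 35.0
pos [0.5341 0.3092 0.1404] shift units [0.0051 0.0034 0.3584] yang -14.23 tilt [-0.0018 -0.0007]
level turn units (tool) [-0.0008  0.0005  0.    ] j [-0.62  0.47  0.01  1.66 -0.    1.02 -0.86]
[[376.55   223.6209]]
```

View pics/c7.png

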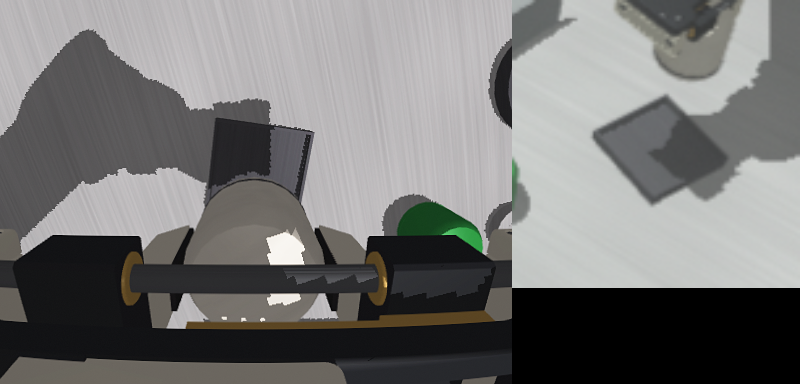

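The tray's rim corners in the scene are about (379,206), (351,221), (374,248) and (402,230). In the wrist view its far corners are (217,118) and (313,131). The filter is held upright above it. Checking the tray centre by each view.

Run:
```python
from h import *
np.set_printoptions(precision=4,suppress=True)
f,c=grab('scene');q=[(379.2,206.3),(351.3,220.8),(373.9,248.3),(402.1,230.4)]
W=np.array([onz(c,p,.014) for p in q]);print(W,W.mean(0),np.linalg.norm(np.diff(W,axis=0),axis=1))
w,cw=grab('wrist');a=onz(cw,(217,118),.014);b=onz(cw,(313,131),.014);print(a,b,np.linalg.norm(a-b))
d=(b-a)/np.linalg.norm(b-a)*.05; n=np.array([-d[1],d[0],0]);print('c cands',(a+b)/2+n,(a+b)/2-n)
```

```text
[[0.476  0.2872 0.014 ]
 [0.5696 0.2501 0.014 ]
 [0.6127 0.3441 0.014 ]
 [0.5139 0.3774 0.014 ]] [0.543  0.3147 0.014 ] [0.1007 0.1034 0.1042]
[0.5146 0.3746 0.014 ] [0.6046 0.3383 0.014 ] 0.09698481091355463
c cands [0.5783 0.4028 0.014 ] [0.5409 0.3101 0.014 ]
```

```bash
python3 -m creep '[[0.005,0.006,0.02,0,0,0],[0.005,0.006,0.05,0,0,0],[0,0,0.06,0,0,0],[0,0,0.06,0,0,0],[0,0,0.05,0,0,0],[0,0,0.04,0,0,0],[0,0,0.03,0,0,0],[0,0,0.02,0,0,0],[0,0,0.01,0,0,0],[0,0,0,0,0,0],[0,0,0,0,0,0],[0,0,0,0,0,0]]';python3 plan.py .54 .312 -.0032
```

```text
clock: 39.43
position: [0.5411, 0.3133, 0.0065]
ee_rot: [-2.479, -1.928, -0.003]
force: [-0.2, 0.1, -3.8]
width: 0.711
gripper_force: 35.0
pos [0.5411 0.3133 0.0065] shift units [-0.0038 -0.0018  0.0244] yang -14.26 tilt [0.0011 0.0021]
level turn units (tool) [ 0.0003 -0.0011 -0.    ] j [-0.61  0.63  0.    1.75 -0.    0.76 -0.86]
```

```bash
python3 -m creep '[[0,0,0.01,0,-0.001,0],[0,0,0.008,0,0,0],[0,0,0.004,0,0,0],[0,0,0.002,0,0,0],[0,0,0,0,0,0],[0,0,0,0,0,0]]'; python3 -m creep '[[0,0,0,0,0,0],[0,0,0,0,0,0],[0,0,0,0,0,0],[0,0,0,0,0,0],[0,0,0,0,0,0]]' -0.8;python3 plan.py .54 .312 .2 73.4; python3 -m creep '[[0,0,-0.02,0,0,0],[0,0,-0.04,0,0,0],[0,0,-0.08,0,0,0],[0,0,-0.09,0,0,0],[0,0,-0.09,0,0,0],[0,0,-0.09,0,0,0],[0,0,-0.09,0,0,0],[0,0,0,0,0,0]]' -1;python3 plan.py .4775 .069 .2 73.4
```

```text
clock: 39.93
position: [0.5403, 0.3129, -0.0032]
ee_rot: [2.48, 1.929, -0.002]
force: [-3.3, -2.4, 7.3]
width: 0.713
gripper_force: 35.0
clock: 40.35
position: [0.5404, 0.3129, -0.0041]
ee_rot: [2.48, 1.929, -0.002]
force: [-0.4, -0.8, 0.6]
width: 0.901
gripper_force: 0.0
pos [ 0.5404  0.3129 -0.0041] shift units [-0.0029 -0.0007 -0.5102] yang -14.25 tilt [-0.0007 -0.0008]
turn units tool z -0.7305
level turn units (tool) [-0.0002  0.0005 -0.    ] j [-0.61  0.64  0.    1.76 -0.    0.74 -0.86]
clock: 41.02
position: [0.5439, 0.3152, 0.2046]
ee_rot: [2.48, 1.928, 0.017]
force: [1.1, 0.4, 0.6]
width: 0.998
gripper_force: 0.0
pos [0.5439 0.3152 0.2046] shift units [-0.6374 -0.0092  0.0063] yang -14.27 tilt [0.0091 0.006 ]
turn units tool z -0.7306
level turn units (tool) [ 0.0035 -0.0039 -0.    ] j [-0.62  0.42  0.01  1.56 -0.01  1.15 -0.85]
```

Filter released in the tray. Now turn back and head for the bottle on the mat.

```bash
python3 -m creep '[[0,0,0,0,0,-0.0573],[0,0,0,0,0,-0.0573],[0,0,0,0,0,-0.0573],[0,0,0,0,0,-0.0573],[0,0,0,0,0,-0.0573],[0,0,0,0,0,-0.0573],[0,0,0,0,0,-0.0573],[0,0,0,0,0,-0.0573],[0,0,0,0,0,-0.0573],[0,0,0,0,0,-0.0573],[0,0,0,0,0,-0.0573],[0,0,0,0,0,-0.0573],[0,0,0,0,0,-0.0573],[0,0,0,0,0,-0.0573],[0,0,0,0,0,0],[0,0,0,0,0,0]]';python3 plan.py .6102 -.347 .2 82.03
python3 - <<'E'
from h import *
np.set_printoptions(precision=4,suppress=True)
for n in('top','scene'):
    f,c=grab(n,n+'9');ff=f.astype(int)
    m=((ff[:,:,0]>110)&(ff[:,:,0]-ff[:,:,2]>6)&(ff[:,:,0]-ff[:,:,2]<50)).astype(np.uint8)*255
    P=proj(c,[[.5403,.3129,.06]])[0];print(n,'pred',P)
    for k in cv2.findContours(m,0,2)[0]:
        (u,v),rd=cv2.minEnclosingCircle(k)
        if abs(u-P[0])<25 and abs(v-P[1])<25 and rd>4: print((u,v),rd,onz(c,(u,v),.06))
E
```

```text
clock: 42.35
position: [0.5406, 0.3128, 0.1962]
ee_rot: [-0.225, -3.133, 0.001]
force: [-0.0, 0.3, 0.4]
width: 1.005
gripper_force: 0.0
pos [0.5406 0.3128 0.1962] shift units [-0.4082 -1.6078 -0.0086] yang 81.78 tilt [-0.0008 -0.0007]
turn units tool z -0.0021
level turn units (tool) [-0.0004 -0.0003 -0.    ] j [-0.37  0.46 -0.36  1.54  0.17  1.17  0.67]
top pred [139.3865 245.3909]
(120.81967163085938, 226.30328369140625) 12.882672309875488 [0.5935 0.3657 0.06  ]
scene pred [379.6497 214.8505]
(378.4931640625, 219.34246826171875) 15.0339937210083 [0.5557 0.3176 0.06  ]
```

```bash
python3 -m creep '[[-0.0136,-0.03,0,0,0,0],[-0.0186,-0.073,0,0,0,0],[-0.0186,-0.073,0,0,0,0],[-0.0186,-0.073,0,0,0,0],[-0.0186,-0.073,0,0,0,0],[-0.0186,-0.073,0,0,0,0],[-0.0186,-0.073,0,0,0,0],[-0.0186,-0.073,0,0,0,0],[-0.0186,-0.073,0,0,0,0],[-0.0186,-0.073,0,0,0,0],[-0.0186,-0.073,0,0,0,0],[-0.0186,-0.073,0,0,0,0],[-0.0186,-0.073,0,0,0,0],[-0.0186,-0.073,0,0,0,0],[-0.0186,-0.073,0,0,0,0],[-0.0186,-0.073,0,0,0,0],[-0.0186,-0.073,0,0,0,0],[-0.0186,-0.073,0,0,0,0],[-0.0186,-0.073,0,0,0,0],[-0.0186,-0.073,0,0,0,0]]'
python3 -m creep '[[-0.0186,-0.073,0,0,0,0],[-0.0186,-0.073,0,0,0,0],[-0.005,-0.04,0,0,0,0],[0,0,0,0,0,0],[0,0,0,0,0,0],[0,0,0,0,0,0]]'
python3 plan.py .6102 -.347 .0465 82.03
```

```text
clock: 44.12
position: [0.6063, -0.2713, 0.1966]
ee_rot: [-0.223, -3.133, 0.002]
force: [0.5, 0.5, -0.2]
width: 0.998
gripper_force: 0.0
clock: 44.62
position: [0.6135, -0.3432, 0.1965]
ee_rot: [-0.218, -3.133, -0.0]
force: [-0.5, 0.7, -0.9]
width: 1.004
gripper_force: 0.0
pos [ 0.6135 -0.3432  0.1965] shift units [ 0.0065 -0.0106  0.3749] yang 82.04 tilt [-0.0008  0.0003]
turn units tool z 0.0001
level turn units (tool) [ 0.0001 -0.0004 -0.    ] j [ 0.54  0.57 -0.18  1.33  0.1   1.25  1.79]
```

```bash
python3 -m creep '[[0.007,-0.011,0.03,0,0,0],[0,0,0.06,0,0,0],[0,0,0.06,0,0,0],[0,0,0.06,0,0,0],[0,0,0.06,0,0,0],[0,0,0.05,0,0,0],[0,0,0.03,0,0,0],[0,0,0.015,0,0,0],[0,0,0.008,0,0,0],[0,0,0,0,0,0],[0,0,0,0,0,0],[0,0,0,0,0,0]]'; python3 plan.py .6102 -.347 .0465
python3 -m creep '[[0,0,0,0,0,0],[0,0,0,0,0,0],[0,0,0,0,0,0],[0,0,0,0,0,0],[0,0,0,0,0,0],[0,0,0,0,0,0],[0,0,0,0,0,0],[0,0,0,0,0,0],[0,0,0,0,0,0]]' 1 30
python3 -m creep '[[0,0,-0.02,0,0,0],[0,0,-0.04,0,0,0],[0,0,-0.06,0,0,0],[0,0,-0.06,0,0,0],[0,0,-0.05,0,0,0],[0,0,-0.03,0,0,0],[0,0,-0.01,0,0,0],[0,0,0,0,0,0]]';python3 plan.py .5865 .042 .155
```

```text
clock: 45.62
position: [0.6108, -0.3491, 0.0487]
ee_rot: [0.219, 3.133, -0.003]
force: [0.2, 0.4, 0.3]
width: 1.0
gripper_force: 0.0
pos [ 0.6108 -0.3491  0.0487] shift units [0.0022 0.005  0.0056] yang 82.01 tilt [ 0.0011 -0.0018]
level turn units (tool) [-0.0008  0.0006 -0.    ] j [ 0.55  0.7  -0.17  1.5   0.14  0.96  1.77]
clock: 46.37
position: [0.61, -0.3487, 0.0472]
ee_rot: [-0.219, -3.133, 0.001]
force: [0.1, 0.5, -0.2]
width: 0.478
gripper_force: 29.9
clock: 47.03
position: [0.6103, -0.3489, 0.1562]
ee_rot: [0.219, 3.133, -0.002]
force: [-0.5, -0.3, -3.3]
width: 0.477
gripper_force: 29.9
pos [ 0.6103 -0.3489  0.1562] shift units [0.1949 0.9595 0.0014] yang 82.01 tilt [ 0.0003 -0.0016]
level turn units (tool) [-0.0007  0.0003  0.    ] j [ 0.55  0.6  -0.18  1.39  0.11  1.16  1.79]
```

```bash
python3 -m creep '[[0.006,0.02,0,0,0,0],[0.012,0.04,0,0,0,0],[0.012,0.06,0,0,0,0],[0.012,0.06,0,0,0,0],[0.012,0.06,0,0,0,0],[0.012,0.06,0,0,0,0],[0.012,0.06,0,0,0,0],[0.012,0.06,0,0,0,0],[0.012,0.06,0,0,0,0],[0.012,0.06,0,0,0,0],[0.012,0.06,0,0,0,0],[0.012,0.06,0,0,0,0],[0.012,0.06,0,0,0,0],[0.012,0.06,0,0,0,0],[0.012,0.06,0,0,0,0],[0.012,0.06,0,0,0,0],[0.009,0.04,0,0,0,0],[0,0.018,0,0,0,0],[0,0,0,0,0,0],[0,0,0,0,0,0]]'
python3 -m creep '[[0,0,0.02,0,0,0],[0,0,0.03,0,0,0],[0,0,0.03,0,0,0],[0,0,0.02,0,0,0],[0,0,0,0,0,0],[0,0,0,0,0,0],[0,0,0,0,0,0]]';python3 plan.py .5865 .042 .0472 82.03
```

```text
clock: 48.7
position: [0.5856, 0.0408, 0.1541]
ee_rot: [-0.219, -3.132, 0.003]
force: [0.5, -0.7, -2.0]
width: 0.479
gripper_force: 29.9
clock: 49.28
position: [0.5864, 0.0411, 0.1153]
ee_rot: [-0.22, -3.134, 0.002]
force: [0.3, 0.6, -1.4]
width: 0.478
gripper_force: 29.9
pos [0.5864 0.0411 0.1153] shift units [-0.      0.0024  0.1703] yang 81.97 tilt [-0.0003 -0.0009]
turn units tool z -0.0005
level turn units (tool) [-0.0005 -0.0001 -0.    ] j [ 0.03  0.47 -0.27  1.74  0.15  0.95  1.13]
```

```bash
python3 -m creep '[[0,0.002,0.03,0,0,0],[0,0,0.05,0,0,0],[0,0,0.04,0,0,0],[0,0,0.02,0,0,0],[0,0,0.015,0,0,0],[0,0,0,0,0,0],[0,0,0,0,0,0]]';python3 plan.py .5865 .042 .0472
```

```text
clock: 49.87
position: [0.5864, 0.0425, 0.0532]
ee_rot: [-0.219, -3.134, 0.001]
force: [0.2, -0.1, -2.0]
width: 0.479
gripper_force: 29.9
pos [0.5864 0.0425 0.0532] shift units [-0.0005 -0.0011  0.0151] yang 82.01 tilt [-0.0005 -0.0008]
level turn units (tool) [-0.0004 -0.0002 -0.    ] j [ 0.02  0.54 -0.25  1.8   0.18  0.83  1.11]
```

```bash
python3 -m creep '[[0,-0.001,0.007,0,0,0],[0,0,0.005,0,0,0],[0,0,0.003,0,0,0],[0,0,0,0,0,0],[0,0,0,0,0,0]]';python3 -m creep '[[0,0,0,0,0,0],[0,0,0,0,0,0],[0,0,0,0,0,0],[0,0,0,0,0,0],[0,0,0,0,0,0],[0,0,0,0,0,0],[0,0,-0.03,0,0,0],[0,0,-0.06,0,0,0],[0,0,-0.07,0,0,0],[0,0,-0.07,0,0,0],[0,0,-0.05,0,0,0],[0,0,0,0,0,0.036],[0,0,0,0,0,0.036],[0,0,0,0,0,0],[0,0,0,0,0,0]]' -1;python3 plan.py .5285 -.3378 .16 73.4
```

```text
clock: 50.28
position: [0.5862, 0.0419, 0.0472]
ee_rot: [-0.219, -3.134, 0.001]
force: [-0.1, 0.0, -2.8]
width: 0.48
gripper_force: 29.9
clock: 51.53
position: [0.5861, 0.0421, 0.1596]
ee_rot: [-0.451, -3.109, 0.002]
force: [-0.0, 0.5, -0.3]
width: 1.001
gripper_force: 0.0
pos [0.5861 0.0421 0.1596] shift units [-1.315e-01 -9.515e-01  1.000e-04] yang 73.51 tilt [-0.0003 -0.001 ]
turn units tool z 0.0009
level turn units (tool) [-0.0005 -0.     -0.    ] j [ 0.01  0.42 -0.24  1.69  0.11  1.04  1.01]
```

```bash
python3 -m creep '[[-0.005,-0.04,0,0,0,0],[-0.01,-0.07,0,0,0,0],[-0.01,-0.07,0,0,0,0],[-0.01,-0.07,0,0,0,0],[-0.01,-0.07,0,0,0,0],[-0.01,-0.07,0,0,0,0],[-0.01,-0.07,0,0,0,0],[-0.01,-0.07,0,0,0,0],[-0.01,-0.07,0,0,0,0],[-0.01,-0.07,0,0,0,0],[-0.01,-0.07,0,0,0,0],[-0.01,-0.07,0,0,0,0],[-0.01,-0.07,0,0,0,0],[-0.006,-0.05,0,0,0,0],[0,-0.02,0,0,0,0],[0,0,0,0,0,0],[0,0,0,0,0,0]]'
python3 -m creep '[[0,0,0.03,0,0,0],[0,0,0.05,0,0,0],[0,0,0.05,0,0,0],[0,0,0.04,0,0,0],[0,0,0.03,0,0,0],[0,0,0.02,0,0,0],[0,0,0,0,0,0],[0,0,0,0,0,0]]';python3 plan.py .5285 -.3378 .0529 73.4
```

```text
clock: 52.95
position: [0.5277, -0.3359, 0.1592]
ee_rot: [-0.452, -3.108, -0.0]
force: [0.3, 1.5, 0.7]
width: 0.999
gripper_force: 0.0
clock: 53.62
position: [0.5278, -0.3365, 0.0713]
ee_rot: [-0.453, -3.108, 0.001]
force: [-0.1, 0.1, 0.6]
width: 0.999
gripper_force: 0.0
pos [ 0.5278 -0.3365  0.0713] shift units [-0.0026 -0.0025  0.0461] yang 73.42 tilt [-0.001  -0.0006]
turn units tool z 0.0002
level turn units (tool) [-0.0004 -0.0004  0.    ] j [ 0.57  0.56 -0.14  1.69  0.09  0.9   1.68]
```

```bash
python3 -m creep '[[-0.002,-0.002,0.02,0,0,0],[0,0,0.015,0,0,0],[0,0,0.01,0,0,0],[0,0,0,0,0,0],[0,0,0,0,0,0]]'; python3 plan.py .5285 -.3378 .0529
python3 -m creep '[[0,0,0,0,0,0],[0,0,0,0,0,0],[0,0,0,0,0,0],[0,0,0,0,0,0],[0,0,0,0,0,0],[0,0,0,0,0,0],[0,0,0,0,0,0],[0,0,0,0,0,0],[0,0,0,0,0,0]]' 1 30
python3 -m creep '[[0,0,-0.02,0,0,0],[0,0,-0.04,0,0,0],[0,0,-0.06,0,0,0],[0,0,-0.06,0,0,0],[0,0,-0.05,0,0,0],[0,0,-0.03,0,0,0],[0,0,-0.01,0,0,0],[0,0,0,0,0,0]]';python3 plan.py .532 .05 .16
```

```text
clock: 54.03
position: [0.5278, -0.3381, 0.0532]
ee_rot: [-0.454, -3.107, 0.001]
force: [1.2, -0.4, 0.6]
width: 1.001
gripper_force: 0.0
pos [ 0.5278 -0.3381  0.0532] shift units [-0.0014  0.0013  0.0007] yang 73.36 tilt [-0.0013 -0.0007]
level turn units (tool) [-0.0005 -0.0005  0.    ] j [ 0.57  0.58 -0.13  1.71  0.1   0.86  1.68]
clock: 54.78
position: [0.528, -0.3382, 0.0534]
ee_rot: [-0.454, -3.108, 0.002]
force: [-0.8, -0.8, 0.6]
width: 0.52
gripper_force: 30.0
clock: 55.45
position: [0.5284, -0.3382, 0.1621]
ee_rot: [0.454, 3.108, -0.002]
force: [0.1, -0.4, -2.8]
width: 0.516
gripper_force: 30.0
pos [ 0.5284 -0.3382  0.1621] shift units [0.2691 0.9326 0.0037] yang 73.37 tilt [ 0.0002 -0.0015]
level turn units (tool) [-0.0007  0.0003  0.    ] j [ 0.58  0.47 -0.14  1.6   0.07  1.08  1.7 ]
```

```bash
python3 -m creep '[[0.01,0.02,0,0,0,0],[0.016,0.04,0,0,0,0],[0.016,0.06,0,0,0,0],[0.016,0.06,0,0,0,0],[0.016,0.06,0,0,0,0],[0.016,0.06,0,0,0,0],[0.016,0.06,0,0,0,0],[0.016,0.06,0,0,0,0],[0.016,0.06,0,0,0,0],[0.016,0.06,0,0,0,0],[0.016,0.06,0,0,0,0],[0.016,0.06,0,0,0,0],[0.016,0.06,0,0,0,0],[0.016,0.06,0,0,0,0],[0.016,0.06,0,0,0,0],[0.016,0.05,0,0,0,0],[0.012,0.03,0,0,0,0],[0.006,0.012,0,0,0,0],[0,0,0,0,0,0],[0,0,0,0,0,0]]'
python3 -m creep '[[0,0,0.02,0,0,0],[0,0,0.03,0,0,0],[0,0,0.03,0,0,0],[0,0,0.02,0,0,0],[0,0,0,0,0,0],[0,0,0,0,0,0]]';python3 plan.py .532 .05 .053 73.39
```

```text
clock: 57.12
position: [0.5313, 0.0491, 0.1602]
ee_rot: [-0.454, -3.106, 0.003]
force: [0.5, 0.5, -2.7]
width: 0.518
gripper_force: 30.0
clock: 57.62
position: [0.5317, 0.049, 0.1205]
ee_rot: [-0.456, -3.106, 0.002]
force: [0.1, 0.4, -3.2]
width: 0.517
gripper_force: 30.0
pos [0.5317 0.049  0.1205] shift units [-0.0003  0.003   0.1687] yang 73.31 tilt [-0.0021 -0.0012]
turn units tool z -0.0007
level turn units (tool) [-0.0009 -0.0008  0.    ] j [ 0.01  0.38 -0.27  1.86  0.13  0.91  0.96]
```

```bash
python3 -m creep '[[0,0.002,0.03,0,0,0],[0,0,0.05,0,0,0],[0,0,0.04,0,0,0],[0,0,0.02,0,0,0],[0,0,0.015,0,0,0],[0,0,0,0,0,0],[0,0,0,0,0,0]]';python3 plan.py .532 .05 .0528; python3 -m creep '[[0,0,0.007,0,0,0],[0,0,0.005,0,0,0],[0,0,0.002,0,0,0],[0,0,0,0,0,0],[0,0,0,0,0,0]]';python3 plan.py .532 .05 .0528
```

```text
clock: 58.2
position: [0.5327, 0.0505, 0.0596]
ee_rot: [-0.454, -3.108, 0.001]
force: [0.6, 1.0, -2.7]
width: 0.518
gripper_force: 30.0
pos [0.5327 0.0505 0.0596] shift units [ 0.0012 -0.0017  0.0169] yang 73.37 tilt [-0.0003 -0.0008]
level turn units (tool) [-0.0004 -0.     -0.    ] j [-0.    0.46 -0.26  1.93  0.16  0.78  0.93]
clock: 58.62
position: [0.5323, 0.0505, 0.0535]
ee_rot: [-0.454, -3.108, 0.002]
force: [0.4, -0.2, -2.8]
width: 0.517
gripper_force: 30.0
pos [0.5323 0.0505 0.0535] shift units [ 0.0003 -0.0014  0.0018] yang 73.37 tilt [-0.0007 -0.0009]
level turn units (tool) [-0.0005 -0.0002 -0.    ] j [-0.01  0.47 -0.25  1.93  0.17  0.76  0.93]
```

```bash
python3 -m creep '[[0,0,0.0025,0,0,0],[0,0,0,0,0,0],[0,0,0,0,0,0]]';python3 -m creep '[[0,0,0,0,0,0],[0,0,0,0,0,0],[0,0,0,0,0,0],[0,0,0,0,0,0],[0,0,0,0,0,0],[0,0,0,0,0,0],[0,0,-0.03,0,0,0],[0,0,-0.06,0,0,0],[0,0,-0.07,0,0,0],[0,0,-0.07,0,0,0],[0,0,-0.05,0,0,0],[0,0,0,0,0,0],[0,0,0,0,0,0]]' -1;python3 plan.py .4425 -.3255 .16 73.4
```

```text
clock: 58.87
position: [0.5328, 0.0504, 0.0533]
ee_rot: [0.454, 3.108, -0.001]
force: [-1.6, -1.1, 6.4]
width: 0.516
gripper_force: 30.0
clock: 59.95
position: [0.5331, 0.0507, 0.1655]
ee_rot: [0.454, 3.107, -0.001]
force: [-0.4, -0.2, 0.3]
width: 1.002
gripper_force: 0.0
pos [0.5331 0.0507 0.1655] shift units [-0.0522 -0.966   0.0139] yang 73.37 tilt [ 0.0017 -0.0006]
turn units tool z -0.0003
level turn units (tool) [-0.0001  0.0009 -0.    ] j [ 0.02  0.33 -0.28  1.81  0.11  1.01  0.98]
```

```bash
python3 -m creep '[[-0.004,-0.04,0,0,0,0],[-0.004,-0.07,0,0,0,0],[-0.004,-0.07,0,0,0,0],[-0.004,-0.07,0,0,0,0],[-0.004,-0.07,0,0,0,0],[-0.004,-0.07,0,0,0,0],[-0.004,-0.07,0,0,0,0],[-0.004,-0.07,0,0,0,0],[-0.004,-0.07,0,0,0,0],[-0.004,-0.07,0,0,0,0],[-0.004,-0.07,0,0,0,0],[-0.004,-0.07,0,0,0,0],[-0.004,-0.07,0,0,0,0],[0,-0.06,0,0,0,0],[0,-0.026,0,0,0,0],[0,0,0,0,0,0],[0,0,0,0,0,0],[0,0,0,0,0,0]]';python3 plan.py .4425 -.3255 .048 73.4
python3 - <<'E'
from h import *
np.set_printoptions(precision=4,suppress=True)
f,c=grab('wrist','w8');g=cv2.cvtColor(f,cv2.COLOR_RGB2GRAY)
print(proj(c,[[.4425,-.3255,.134],[.4425,-.3255,.112]]))
m=((g>75)*255).astype(np.uint8)
for k in cv2.findContours(m,0,2)[0]:
    (u,v),rd=cv2.minEnclosingCircle(k)
    if 12<rd<70 and 180<u<330: print((u,v),rd,cv2.boundingRect(k),onz(c,(u,v),.112))
E
```

```text
clock: 61.45
position: [0.4423, -0.3235, 0.1643]
ee_rot: [-0.451, -3.108, -0.001]
force: [0.4, 0.5, 0.3]
width: 1.0
gripper_force: 0.0
pos [ 0.4423 -0.3235  0.1643] shift units [-0.0024 -0.0048  0.2908] yang 73.49 tilt [-0.0012  0.0005]
turn units tool z 0.0008
level turn units (tool) [ 0.0001 -0.0006  0.    ] j [ 0.62  0.34 -0.12  1.79  0.05  1.01  1.77]
[[250.5863 206.407 ]
 [250.834  197.7343]]
(293.0, 328.0) 14.000100135803223 (279, 328, 29, 1) [ 0.5771 -0.3243  0.112 ]
(250.0, 187.1875) 36.311737060546875 (224, 151, 55, 73) [ 0.4338 -0.3236  0.112 ]
```

```bash
python3 -m creep '[[-0.002,-0.005,0.03,0,0,0],[0,0,0.05,0,0,0],[0,0,0.05,0,0,0],[0,0,0.05,0,0,0],[0,0,0.04,0,0,0],[0,0,0.03,0,0,0],[0,0,0.025,0,0,0],[0,0,0.012,0,0,0],[0,0,0,0,0,0],[0,0,0,0,0,0]]';python3 plan.py .4425 -.3255 .048
python3 -m creep '[[0,0,0,0,0,0],[0,0,0,0,0,0],[0,0,0,0,0,0],[0,0,0,0,0,0],[0,0,0,0,0,0],[0,0,0,0,0,0],[0,0,0,0,0,0],[0,0,0,0,0,0],[0,0,0,0,0,0]]' 1 30;python3 plan.py .4425 -.3255 .048
```

```text
clock: 62.33
position: [0.4422, -0.3275, 0.0504]
ee_rot: [-0.453, -3.108, 0.002]
force: [0.4, 0.3, 0.7]
width: 0.998
gripper_force: 0.0
pos [ 0.4422 -0.3275  0.0504] shift units [0.0008 0.0051 0.0059] yang 73.41 tilt [-0.0005 -0.0009]
level turn units (tool) [-0.0005 -0.0001  0.    ] j [ 0.62  0.48 -0.11  1.91  0.07  0.76  1.75]
clock: 63.08
position: [0.4417, -0.3278, 0.05]
ee_rot: [-0.454, -3.108, 0.002]
force: [0.7, 0.7, -0.1]
width: 0.486
gripper_force: 29.9
pos [ 0.4417 -0.3278  0.05  ] shift units [-0.0001  0.0061  0.005 ] yang 73.37 tilt [-0.0009 -0.0009]
level turn units (tool) [-0.0005 -0.0003  0.    ] j [ 0.62  0.48 -0.11  1.91  0.07  0.76  1.75]
```

```bash
python3 -m creep '[[0,0,-0.02,0,0,0],[0,0,-0.04,0,0,0],[0,0,-0.06,0,0,0],[0,0,-0.06,0,0,0],[0,0,-0.05,0,0,0],[0,0,-0.03,0,0,0],[0,0,-0.01,0,0,0],[0,0,0,0,0,0]]';python3 plan.py .4776 .0693 .158
python3 -m creep '[[0.011,0.02,0,0,0,0],[0.011,0.04,0,0,0,0],[0.011,0.06,0,0,0,0],[0.011,0.06,0,0,0,0],[0.011,0.06,0,0,0,0],[0.011,0.06,0,0,0,0],[0.011,0.06,0,0,0,0],[0.011,0.06,0,0,0,0],[0.011,0.06,0,0,0,0],[0.011,0.06,0,0,0,0],[0.011,0.06,0,0,0,0],[0.011,0.06,0,0,0,0],[0.011,0.06,0,0,0,0],[0.011,0.06,0,0,0,0],[0.011,0.06,0,0,0,0],[0.011,0.06,0,0,0,0],[0.011,0.045,0,0,0,0],[0.011,0.03,0,0,0,0],[0,0,0,0,0,0],[0,0,0,0,0,0]]';python3 plan.py .4776 .0693 .05 73.4
```

```text
clock: 63.75
position: [0.4423, -0.3281, 0.1592]
ee_rot: [0.454, 3.108, -0.003]
force: [0.8, -0.3, -1.7]
width: 0.485
gripper_force: 29.9
pos [ 0.4423 -0.3281  0.1592] shift units [0.1998 0.9771 0.0011] yang 73.37 tilt [ 0.0008 -0.002 ]
level turn units (tool) [-0.0008  0.0006 -0.    ] j [ 0.63  0.35 -0.11  1.79  0.05  1.    1.77]
clock: 65.42
position: [0.4763, 0.0691, 0.1566]
ee_rot: [-0.451, -3.106, 0.003]
force: [-0.1, -1.1, -1.6]
width: 0.48
gripper_force: 29.9
pos [0.4763 0.0691 0.1566] shift units [-0.0037  0.002   0.2665] yang 73.49 tilt [-0.0031 -0.0013]
turn units tool z 0.0007
level turn units (tool) [-0.001  -0.0012 -0.    ] j [ 0.01  0.27 -0.32  1.94  0.1   0.96  0.92]
```

```bash
python3 -m creep '[[-0.003,0,0.03,0,0,0],[0,0,0.05,0,0,0],[0,0,0.05,0,0,0],[0,0,0.05,0,0,0],[0,0,0.03,0,0,0],[0,0,0.02,0,0,0],[0,0,0.015,0,0,0],[0,0,0,0,0,0],[0,0,0,0,0,0]]';python3 plan.py .4776 .0693 .05 73.4
```

```text
clock: 66.17
position: [0.4787, 0.0678, 0.0598]
ee_rot: [-0.455, -3.108, 0.002]
force: [0.8, 0.1, -1.6]
width: 0.48
gripper_force: 29.9
pos [0.4787 0.0678 0.0598] shift units [0.0037 0.0028 0.0245] yang 73.34 tilt [-0.0009 -0.001 ]
turn units tool z -0.0005
level turn units (tool) [-0.0006 -0.0003 -0.    ] j [-0.02  0.39 -0.3   2.04  0.17  0.73  0.86]
```

```bash
python3 -m creep '[[0.003,0.003,0.009,0,0,0],[0,0,0.007,0,0,0],[0,0,0.005,0,0,0],[0,0,0.003,0,0,0],[0,0,0,0,0,0],[0,0,0,0,0,0]]';python3 plan.py .4776 .0693 .05; python3 -m creep '[[0,0,0.001,0,0,0],[0,0,0,0,0,0],[0,0,0,0,0,0]]'
```

```text
clock: 66.67
position: [0.4779, 0.0696, 0.0501]
ee_rot: [-0.454, -3.108, 0.002]
force: [-0.1, -0.5, -2.0]
width: 0.48
gripper_force: 29.9
pos [0.4779 0.0696 0.0501] shift units [ 0.0004 -0.001   0.0002] yang 73.37 tilt [-0.0008 -0.0009]
level turn units (tool) [-0.0005 -0.0002 -0.    ] j [-0.03  0.41 -0.29  2.05  0.18  0.7   0.85]
clock: 66.92
position: [0.4781, 0.0697, 0.0499]
ee_rot: [-0.454, -3.108, 0.001]
force: [-0.6, 0.2, 3.6]
width: 0.481
gripper_force: 29.9
```

Contact. Release, rise, and retreat to the w1 viewpoint to compare with the original pictures numerically.

```bash
python3 -m creep '[[0,0,0,0,0,0],[0,0,0,0,0,0],[0,0,0,0,0,0],[0,0,0,0,0,0],[0,0,0,0,0,0],[0,0,0,0,0,0],[0,0,-0.03,0,0,0],[0,0,-0.06,0,0,0],[0,0,-0.08,0,0,0],[0,0,-0.09,0,0,0],[0,0,-0.09,0,0,0],[0,0,-0.09,0,0,0],[0,0,-0.09,0,0,0],[0,0,-0.09,0,0,0],[0,0,0,0,0,0],[0,0,0,0,0,0]]' -1;python3 plan.py .5833 .0286 .306 73.47
```

```text
clock: 68.25
position: [0.4792, 0.0702, 0.2998]
ee_rot: [0.454, 3.105, 0.0]
force: [-0.2, -0.6, -0.1]
width: 0.998
gripper_force: 0.0
pos [0.4792 0.0702 0.2998] shift units [-0.2792 -0.0252 -0.0147] yang 73.36 tilt [ 0.0036 -0.0002]
turn units tool z -0.0009
level turn units (tool) [ 0.0004  0.0017 -0.    ] j [ 0.03  0.15 -0.33  1.71  0.05  1.29  0.97]
```

```bash
python3 -m creep '[[-0.06,-0.006,-0.003,0,0,0],[-0.06,-0.006,-0.003,0,0,0],[-0.06,-0.006,-0.003,0,0,0],[-0.06,-0.006,-0.003,0,0,0],[-0.04,-0.001,-0.003,0,0,0],[0,0,0,0,0,0],[0,0,0,0,0,0],[0,0,0,0,0,0]]'
python3 - <<'E'
from h import *
import pickle
np.set_printoptions(precision=4,suppress=True)
f0,c0=pickle.load(open('w2.pkl','rb'));f,c=grab('wrist','w9');print(tool()[0])
def sub(a,b,box):
    x0,y0,x1,y1=box;t=a[y0:y1,x0:x1];s=b[y0-12:y1+12,x0-12:x1+12]
    r=cv2.matchTemplate(s,t,cv2.TM_CCOEFF_NORMED);_,v,_,l=cv2.minMaxLoc(r)
    return np.array(l)-12,round(v,3)
for n,box,z,P in(('ref stall back',(228,222,302,248),.068,(265,235)),('can',(240,46,283,94),.12,(262,66)),('tub',(236,96,284,140),.122,(259,118)),('bottle',(243,140,284,182),.112,(264,161))):
    d,v=sub(f0,f,box);a=onz(c0,P,z);b=onz(c,np.array(P)+d,z);print(n,d,v,'world shift mm',(b-a)[:2]*1000)
E
```

```text
clock: 68.92
position: [0.5814, 0.0287, 0.3025]
ee_rot: [-0.453, -3.106, 0.002]
force: [0.2, 0.3, -0.5]
width: 1.002
gripper_force: 0.0
[0.5814 0.0288 0.303 ]
ref stall back [1 3] 0.967 world shift mm [0.7551 0.4484]
can [2 2] 0.872 world shift mm [0.3196 1.6284]
tub [2 2] 0.89 world shift mm [-0.0199  1.7808]
bottle [2 2] 0.935 world shift mm [-0.2342  1.9004]
```

All three stand within about 2 mm of their original spots. A last numeric check of the filter in the tray comes next.

Run:
```python
from h import *
np.set_printoptions(precision=4,suppress=True)
for n in('top','scene'):
    f,c=grab(n,n+'10');old=cv2.imread(f'pics/{n}0.png')[:,:,::-1]
    m=(np.abs(f.astype(int)-old).sum(2)>60).astype(np.uint8)*255
    P=proj(c,[[.5403,.3129,.055]])[0];B=np.zeros_like(m);x,y=P.astype(int);B[y-28:y+28,x-28:x+28]=m[y-28:y+28,x-28:x+28]
    k=max(cv2.findContours(B,0,2)[0],key=cv2.contourArea)
    print(n,'pred box',proj(c,[[.5403,.3129,.003],[.5403,.3129,.073]]).ravel(),cv2.boundingRect(k),cv2.contourArea(k))
    bright=((f.sum(2)>330).astype(np.uint8)*255)&B
    k=max(cv2.findContours(bright,0,2)[0],key=cv2.contourArea);(u,v),r=cv2.minEnclosingCircle(k);print(' bright',u,v,r,onz(c,(u,v),.06))
```

```text
top pred box [144.0339 247.4551 138.2721 244.8961] (127, 234, 28, 30) 555.5
 bright 140.15383911132812 245.61538696289062 12.3856782913208 [0.5397 0.3108 0.06  ]
scene pred box [375.7296 227.4297 380.5831 211.8524] (365, 205, 28, 30) 592.5
 bright 378.5 219.5 15.182326316833496 [0.5562 0.3179 0.06  ]
```

The filter stands upright in the tray where predicted: the top-view circle centre is (0.540, 0.311) with the right radius. Handing in.

```bash
python3 -c "
from cell import arm
print(arm.sign_off())"
```

```text
the job is handed in; nothing more can be done
None
```

I handed the job in at about 69 s: the oil filter stands upright in the tray and all three containers are back in the stall within about 2 mm of where they stood; one early turn ran joint 7 up to its 2.74 rad limit before I backed it off.

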